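# Set the vial lane with the eccentric bolt and load it

### The arm

A 7-joint arm with a two-finger parallel gripper is mounted at the origin on the work surface. World frame = base frame: x ahead of the robot, y to its left, z up, the work surface at z = 0. Lengths are in m, angles in rad, forces in N, time in s.
With the tool pointing down it reaches from about 0.4 to 0.85 m from the base axis. Payload 10.4 kg.
Tool frame: the origin (TCP) lies midway between the tips of the shut fingers; the grasp point (between the pads) lies 19 mm behind it; z points along the fingers, y is the line along which they close (so a half turn about z gives the same grasp; the last joint's range is limited). The gripper opens to 87 mm and grips with 3 to 60 N. Pads are 19 mm wide; open, the fingers measure 117 mm over their backs; the gripper's body (75 mm by 190 mm) begins 51 mm behind the grasp point.
Start: joints at [1.167, 0.332, -0.065, 1.46, 0.022, 1.35, -0.088], TCP at [0.232, -0.58, 0.223] pointing down, gripper open.
Joint ranges: [-2.6, 2.6], [-0.5, 2.12], [-1.47, 1.34], [0.16, 2.42], [-1.27, 4.41], [0.06, 2.06], [-2.6, 2.6]. Speed limits (rad/s): [2.22, 2.22, 2.79, 2.79, 3.14, 3.14, 3.14].

### API

Orientations are given as a unit quaternion [x, y, z, w].
In Python, from bench import r gives the robot as it stands.
- The arm moves only by the tool arm_command, never from a script. Its argument "moves" is one flat list of numbers, 4 for each row, row after row: the shift along the tool's x, y, z in cm, then the turn about the tool's z in degrees. A call has 1 to 12 rows; each row shifts and turns the commanded pose from where the row before left it, along the tool's axes as they then stand; what a row does not reach is not made up. A row lasts 1/12 s, in which the tool goes at most 41.7 mm and 7.16 degrees, less where a joint would pass 70% of its speed; a pose out of reach is approached as far as the arm can. A call with a gripper value outside its range is refused whole. "fingers" is the opening in per cent of the stroke, from 0 (shut) to 100 (fully open), set as the call begins (left out, the last holds). The fingers move at their own pace and stop on an object; "squeeze" is the grip in N (left out, the last holds). Time passes only in rows, so rows that do not move let the fingers close. It gives the time, the measured TCP pose, the force, the opening and the grip force at its end, in the units of the state.
- r.read_state(): the state, without advancing time (a new reading comes with each control period).
- r.camera(name): name is "side" or "top" or "wrist"; returns the picture (384x512x3 uint8, red, green, blue); there is no depth.
- r.camera_info(name): a dict with "fx", "fy", "cx", "cy" (pixels), "origin" and "attitude" of the camera in the world. Camera axes: x right, y up, looking along -z (the intrinsics and any distortion apply to the point x, -y, -z); pixel columns grow to the right and rows downward; lengths in m; the calibration is good to about 2 mm. A picture is of the moment at which its call begins: read the wrist's pose just before it. camera_info takes no time and is no camera call; for the wrist camera it gives the pose at the moment of the call.
- r.close_job(): hands the job in; it is judged then, once.
The state is a dict: "time": time; "joint_positions": joint angles; "joint_vel": joint speeds; "joint_torque": joint torques, N m; "ee_pos": TCP position; "eef_rot": TCP orientation; "ft_force": force on the tool from outside, world axes, zero at the start; "torque": the same for the moment, N m; "width": finger opening in m; "grip_force": force on a finger pad.
Only numpy, scipy, OpenCV 4.12 (cv2) and the standard library are available. Lean on these libraries where they do the work, as an engineer would, in place of code of your own. Each camera call takes 0.05 s, during which the arm holds its last target. There are 200 camera calls.

### The job

Lay the yellow gauge block lengthwise in the vial lane at its blue end, turn the red eccentric bolt until the block has 1 to 2 mm of play between guide and fence, then prove the setting by sliding the block along the lane floor, without lifting it, to the orange end. Put the gauge back lying on its green mat and stand every top-heavy vial upright and still on the lane floor between guide and fence, leaving the gap as set. No vial may be knocked over, and the bottle, tip box and beaker stay where they are.

Things in the scene. Friction and masses are not known exactly. Their poses are not given: they have to be found in the camera images.
- station: Fixed vial lane: grey base, top 30 mm above the bench. Origin at bench level under the lane's nominal middle; x across it, away from the red bolt; y along it to the blue-banded end (orange band at -y). Base spans x -110 to 40, y +-150 mm. On it two dark steel strips 10 mm tall, 268 mm long: fence (+x) and movable guide (-x). The lane is the white floor between them, open at both ends.
- lane_blue (a point): Point on the lane floor (30 mm above the bench), nominal lane centreline, 90 mm from the middle towards the blue end. Axes as the station's; the true centreline lies up to 3 mm to either side (see the faces).
- lane_mid (a point): Point on the lane floor at the middle of the lane; axes as the station's.
- lane_orange (a point): Point on the lane floor 90 mm from the middle towards the orange end; axes as the station's.
- fence_face (a point): Middle of the fence's lane-side face, 5 mm above the lane floor; axes as the station's. The fence (14 mm thick) is shimmed up to 2 mm to either side of its nominal place, 15.5 mm to +x of lane_mid, differently each time, and then stays put.
- guide_face (a point): Middle of the movable guide's lane-side face, 5 mm above the lane floor; axes as the station's. The gap is the x distance from this face to the fence face. The guide stays parallel to the fence, is 18 mm thick and is moved only by the eccentric bolt.
- bolt (a joint): Angle of the eccentric bolt (rad, 0 to 2.9, end stops). It grows clockwise seen from above and closes the gap: gap in mm = 34 + 6 cos(angle) + the fence's unknown shim (-2 to +2). Stiff, 0.12 N m, stays where it is left. It starts slack, gap too wide, between 0.2 and 0.8.
- bolt_grip (a point): On the bolt's vertical axis, 66 mm to -x of the middle of the lane, 66 mm above the bench: grip point of its red bar handle, 46 mm long, 14 mm wide, spanning 45 to 71 mm above the bench. The bar lies along the point's x axis, which is the station's x at angle 0 and turns with the bolt; a white line marks its +x half.
- gauge: Yellow plastic gauge block with two dark bands, 70 mm long (its x) by 30 mm by 30 mm square, about 120 g, loose, starts lying on the green mat. Origin at the centre of its underside.
- gauge_mid (a point): Centre of the gauge block.
- mat: Green mat, 160 x 130 x 4 mm, fixed to the bench: the gauge's place. Origin at the centre of its underside. Mat and vial tray change sides from start to start.
- vial_tray: Grey flat tray, 170 x 170 x 6 mm, no rim, fixed: the vials start standing on it, about 74 mm apart. Origin at the centre of its underside.
- vial0: Top-heavy gas-sample vial (two to four are there): white foot 26 mm across and 8 mm tall, amber tube 20 mm across, steel valve head 36 mm across from 68 to 94 mm above its underside, small coloured button on top to 100 mm. About 140 g, centre of mass 70 mm up, tips beyond 10 degrees. Origin at the centre of its underside, z up.
- vial1: Top-heavy gas-sample vial (two to four are there): white foot 26 mm across and 8 mm tall, amber tube 20 mm across, steel valve head 36 mm across from 68 to 94 mm above its underside, small coloured button on top to 100 mm. About 140 g, centre of mass 70 mm up, tips beyond 10 degrees. Origin at the centre of its underside, z up.
- vial2: Top-heavy gas-sample vial (two to four are there): white foot 26 mm across and 8 mm tall, amber tube 20 mm across, steel valve head 36 mm across from 68 to 94 mm above its underside, small coloured button on top to 100 mm. About 140 g, centre of mass 70 mm up, tips beyond 10 degrees. Origin at the centre of its underside, z up.
- vial3: Top-heavy gas-sample vial (two to four are there): white foot 26 mm across and 8 mm tall, amber tube 20 mm across, steel valve head 36 mm across from 68 to 94 mm above its underside, small coloured button on top to 100 mm. About 140 g, centre of mass 70 mm up, tips beyond 10 degrees. Origin at the centre of its underside, z up.
- reagent: Amber reagent bottle, 64 mm across, 130 mm tall, bystander. Origin at the centre of its underside.
- tip_box: Blue pipette-tip box with clear lid, 82 x 122 x 70 mm, bystander. Origin at the centre of its underside.
- beaker: White ceramic beaker, 70 mm across, 80 mm tall, bystander. Origin at the centre of its underside.
Mind the look-alikes: they are no part of the job. Leave any purple look-alike of the vial0 alone.

How it is judged:
By the outcome, as a careful person would: the job done as asked, in the order asked, and still so for the second after the job is handed in, with the robot touching nothing.
Of vial0, vial1, vial2, vial3 only 2 to 4 are there at a start; the rules pass over those that are not, and their reading is None.
At some moment in a run one of gauge may be knocked a few centimetres aside while the robot is not near it.
It also fails if it takes over 210 s, if anything falls off the work surface, if the arm or the gripper's body presses on something with over 40 N, if the wrist force passes 120 N, or if a joint passes its speed limit or range.

## Working session

There is one attempt and no reset: what is moved stays moved. The work goes in short steps, Python scripts to look and compute and a tool call to move; the robot and the scene stay as the last step left them, time stands still between calls to the robot, and variables do not carry over. Pictures are saved under pics/ and viewed, at most 17 in all, crops included, and the job is handed in when it is done.

Besides the shell and the picture viewer there is one more tool, called after "Request:" as name(argument=value, ...) on one line, values as JSON. arm_command: Moves the arm, as the interface text tells. Its arguments: {"type":"object","properties":{"moves":{"type":"array"},"fingers":{"type":"number"},"squeeze":{"type":"number"}},"required":["moves"]}

```bash
mkdir -p pics; ls
python3 - <<'E'
from bench import r
import cv2,json
s=r.read_state(); print({k:s[k] for k in ('time','ee_pos','eef_rot','width')})
for n in("top","side","wrist"):
    print(n,r.camera_info(n)); im=r.camera(n); cv2.imwrite(f"pics/{n}0.png",im[:,:,::-1])
    
a=cv2.imread("pics/top0.png"); cv2.imwrite("pics/top0b.png",cv2.resize(a,(800,600),interpolation=cv2.INTER_CUBIC))
E
```

```text
pics
{'time': 0.0, 'ee_pos': array([ 0.23216   , -0.57984942,  0.22176638]), 'eef_rot': array([ 9.81923553e-01,  1.89276623e-01, -1.53248431e-04, -6.86770770e-04]), 'width': 0.08709543114802026}
top {'fx': 433.4395657062774, 'fy': 433.4395657062774, 'cx': 256.34918600484707, 'cy': 196.00298452554063, 'origin': array([ 0.3934485 , -0.05816001,  1.09681685]), 'attitude': array([ 0.04317978, -0.04931806, -0.70034346,  0.71078989])}
side {'fx': 406.80987513509626, 'fy': 406.80987513509626, 'cx': 251.2129669089521, 'cy': 196.87804444822598, 'origin': array([0.34776154, 0.58805569, 0.85797247]), 'attitude': array([-0.04103914,  0.34888692,  0.92644285, -0.13526773])}
wrist {'fx': 309.53470803671826, 'fy': 309.53470803671826, 'cx': 256.9600248148072, 'cy': 194.7604940765669, 'origin': array([ 0.30869944, -0.54936   ,  0.3838747 ]), 'attitude': array([-0.12473047,  0.08494242, -0.55430653,  0.81851778])}
```

View pics/top0b.png

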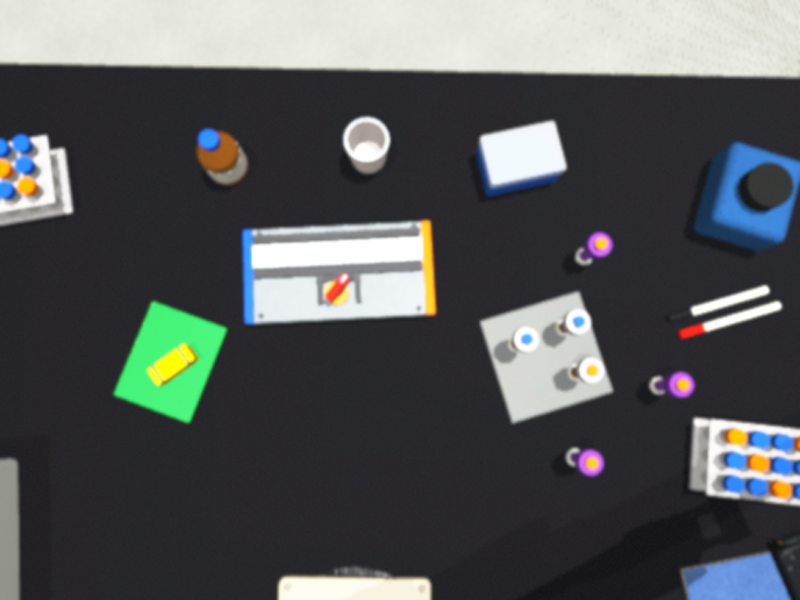

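View pics/side0.png

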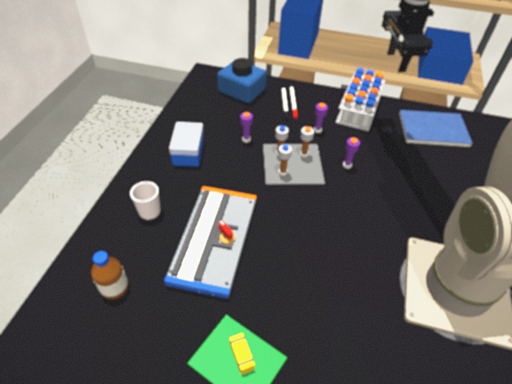

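Top view (800x600): the lane station spans (243,230) to (435,314), blue end on the left. The bolt is at (337,288), the gauge at (171,365) on the mat, and three vials stand on the tray at (526,340), (577,322) and (591,370). The purple ones are decoys.

```bash
cat > h.py <<'E'
import numpy as np, cv2
from scipy.spatial.transform import Rotation as R
from bench import r
def ray(ci,uv):
    uv=np.atleast_2d(np.array(uv,float))
    d=np.c_[(uv[:,0]-ci['cx'])/ci['fx'],-(uv[:,1]-ci['cy'])/ci['fy'],-np.ones(len(uv))]
    return R.from_quat(ci['attitude']).apply(d)
def at_z(ci,uv,z):
    d=ray(ci,uv); o=ci['origin']; return o+d*((z-o[2])/d[:,2])[:,None]
def proj(ci,P):
    c=R.from_quat(ci['attitude']).inv().apply(np.atleast_2d(P)-ci['origin'])
    return np.c_[ci['cx']-ci['fx']*c[:,0]/c[:,2],ci['cy']+ci['fy']*c[:,1]/c[:,2]]
def fit2(L,W):
    "2D rigid fit local->world: yaw, origin"
    L=np.array(L,float);W=np.array(W)[:,:2];a=L-L.mean(0);b=W-W.mean(0)
    y=np.arctan2((a[:,0]*b[:,1]-a[:,1]*b[:,0]).sum(),(a*b).sum())
    c,s=np.cos(y),np.sin(y);M=np.array([[c,-s],[s,c]]);t=W.mean(0)-M@L.mean(0)
    return y,t,np.abs(W-(L@M.T+t)).max()
def pose():
    s=r.read_state();q=R.from_quat(s['eef_rot']).as_matrix();yx=np.arctan2(q[1,0],q[0,0])
    return s['ee_pos'],yx,q,s
def togo(target,yaw=None):
    "shift in tool axes (cm) and turn (deg) for target TCP, yaw = heading of tool x axis, mod 180"
    p,yx,q,s=pose();d=q.T@(np.array(target)-p)*100
    t=None if yaw is None else -np.degrees((yaw-yx+np.pi/2)%np.pi-np.pi/2)
    return d.round(2),t, 'yaw now %.1f'%np.degrees(yx)
def snap(name,f,crop=None,k=1):
    ci=r.camera_info(name); im=r.camera(name)[:,:,::-1]
    if crop: x0,y0,x1,y1=crop; im=im[y0:y1,x0:x1]
    cv2.imwrite('pics/'+f,cv2.resize(im,None,fx=k,fy=k,interpolation=cv2.INTER_CUBIC)); return ci
E
python3 - <<'E'
from h import *
ci=r.camera_info('top'); s=.64
P=lambda uv,z:at_z(ci,np.array(uv)*s,z).round(4)
W=P([(243,230),(247,324),(430,221),(435,314)],.03)
# station x away from bolt (= world +x), y to blue
y,t,e=fit2([(.04,.15),(-.11,.15),(.04,-.15),(-.11,-.15)],W); print('station',np.degrees(y),t,e)
print('bolt',P([(336,288)],.071)); 
G=P([(171,365)],.034);print('gauge',G, P([(149,379),(194,351)],.034))
M=P([(153,301),(227,327),(189,422),(114,395)],.004);print('mat',M)
print('vials',P([(526,340),(577,322),(591,370)],.1))
print('tray',P([(481,321),(579,292),(612,392),(514,423)],.006))
print('decoys',P([(600,244),(681,384),(591,463)],.1))
print('bystand',P([(222,165),(367,145)],.1),P([(556,122),(477,135)],.07))
p,yx,q,st=pose(); print(p,np.degrees(yx)); wi=r.camera_info('wrist')
print('cam in tool',q.T@(wi['origin']-p),(q.T@R.from_quat(wi['attitude']).as_matrix()).round(3))
E
```

```text
station 3.9272132027316227 [0.62289282 0.03517212] 0.0015860935327963177
bolt [[0.5552 0.0331 0.071 ]]
gauge [[0.4355 0.2903 0.034 ]] [[0.4133 0.3232 0.034 ]
 [0.4578 0.2557 0.034 ]]
mat [[0.5398 0.3353 0.004 ]
 [0.4992 0.2135 0.004 ]
 [0.3469 0.2664 0.004 ]
 [0.3877 0.3879 0.004 ]]
vials [[ 0.4773 -0.252   0.1   ]
 [ 0.5052 -0.328   0.1   ]
 [ 0.4345 -0.3473  0.1   ]]
tray [[ 0.515  -0.1974  0.006 ]
 [ 0.5651 -0.3577  0.006 ]
 [ 0.4038 -0.4075  0.006 ]
 [ 0.3526 -0.2498  0.006 ]]
decoys [[ 0.624  -0.3651  0.1   ]
 [ 0.416  -0.4793  0.1   ]
 [ 0.3006 -0.3442  0.1   ]]
bystand [[ 0.7374  0.209   0.1   ]
 [ 0.7731 -0.011   0.1   ]] [[ 0.8279 -0.3091  0.07  ]
 [ 0.8041 -0.1833  0.07  ]]
[ 0.23219998 -0.57996296  0.22193401] 21.81894737967233
cam in tool [ 8.23877497e-02 -1.23144216e-04 -1.62056723e-01] [[-0.001  0.954  0.298]
 [ 1.     0.001 -0.   ]
 [-0.     0.298 -0.954]]
```

Request:
arm_command(moves=[4.1,0,0,-3.76,4.1,0,0,-3.76,4.1,0,0,-3.76,4.1,0,0,-3.76,4.1,0,0,-3.76,4.1,0,0,-3.76,4.1,0,0,-3.76,4.1,0,0,-3.76,4.1,0,0,-3.76,4.1,0,0,-3.76,4.1,0,0,-3.76,4.1,0,0,-3.76])

```text
time: 1.15
ee_pos: [0.5867, -0.2546, 0.2222]
eef_rot: [0.833, 0.553, -0.0, -0.0]
ft_force: [0.6, -1.2, 0.5]
width: 0.0873
grip_force: 0.0
```

Request:
arm_command(moves=[4.1,0,0,-3.76,4.1,0,0,-3.76,4.1,0,0,-3.76,4.1,0,0,-3.76,4.1,0,0,-3.76,4.1,0,0,-3.76,4.1,0,0,-3.76,0,0,0,0,0,0,0,0])

```text
time: 1.9
ee_pos: [0.6435, 0.0258, 0.2224]
eef_rot: [0.685, 0.729, 0.0, -0.001]
ft_force: [0.1, -0.0, -0.3]
width: 0.0872
grip_force: 0.0
```

Run:
```python
from h import *
p,yx,q,s=pose(); print(p,np.degrees(yx),s['time'])
print(snap('wrist','w1.png',None,1.5))
```

```text
[0.64349819 0.02584817 0.22236264] 93.5752849984323 1.9
{'fx': 309.53470803671826, 'fy': 309.53470803671826, 'cx': 256.9600248148072, 'cy': 194.7604940765669, 'origin': array([0.63836615, 0.10802935, 0.38450033]), 'attitude': array([-0.15057771, -0.00467495,  0.0304905 ,  0.98811681])}
```

View pics/w1.png

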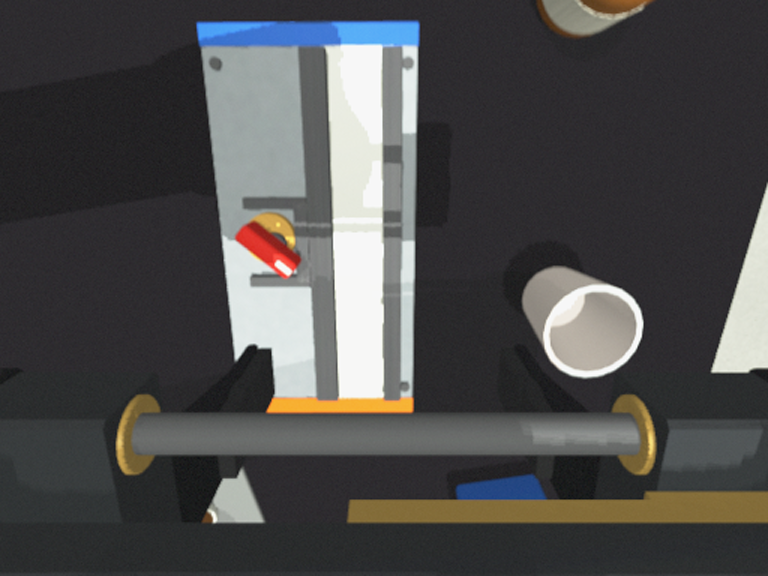

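The wrist view shows the lane with the blue band on top. Base corners are at (197,22), (419,21) and (413,411). The guide edge runs (326,47)-(338,398), the fence edge is at x≈384, and the red bar spans (243,232) to (293,268).

Run:
```python
from h import *
ci=r.camera_info('wrist'); P=lambda uv,z:at_z(ci,np.array(uv)/1.5,z)
W=P([(197,22),(419,21),(413,411)],.03)
print(W.round(4)); y,t,e=fit2([(-.11,.15),(.04,.15),(.04,-.15)],W); print('station',np.degrees(y),t,e)
c,s=np.cos(y),np.sin(y);M=np.array([[c,-s],[s,c]])
loc=lambda w:((w[:,:2]-t)@M*1000).round(1)
print('fenceL',loc(P([(384,47),(383,398)],.04)),'guideR',loc(P([(326,47),(338,398)],.04)),'at .03',loc(P([(326,47),(338,398)],.03)))
b=P([(245,230),(293,264)],.071); print(b,loc(b),'bar yaw',np.degrees(np.arctan2(*(b[1]-b[0])[[1,0]])))
print('bolt nominal',M@[-.066,0]+t,'blue',M@[0,.09]+t,'orange',M@[0,-.09]+t)
```

```text
[[ 0.5071  0.1782  0.03  ]
 [ 0.657   0.1874  0.03  ]
 [ 0.6755 -0.1124  0.03  ]]
station 3.525440721386163 [0.62625705 0.03508975] 0.00023892710414621932
fenceL [[  16.3  132.6]
 [  14.1 -131.5]] guideR [[ -22.4  132.7]
 [ -23.5 -131.4]] at .03 [[ -23.5  134.6]
 [ -24.7 -137.2]]
[[0.54693211 0.0458283  0.071     ]
 [0.57940235 0.02392593 0.071     ]] [[-78.5  15.6]
 [-47.5  -8.3]] bar yaw -34.001112018061185
bolt nominal [0.56038194 0.03103129] blue [0.62072279 0.12491943] orange [ 0.6317913  -0.05473994]
```

Request:
arm_command(moves=[4.1,0,0,-4,4.1,0,0,-4,4.1,0,0,-4,4.1,0,0,-4,0,-4,0,0,0,-4,0,0,0,-3,0,0,0,0,0,0,0,0,0,0])

```text
time: 2.7
ee_pos: [0.5137, 0.1447, 0.2229]
eef_rot: [0.581, 0.814, -0.001, 0.001]
ft_force: [0.3, 0.7, 0.7]
width: 0.0868
grip_force: 0.0
```

Run:
```python
from h import *
p,yx,q,s=pose(); print(p,np.degrees(yx),s['time'])
snap('wrist','w2.png',None,1.5)
```

```text
[0.51369636 0.14465623 0.22293041] 109.02417899613805 2.7
```

View pics/w2.png

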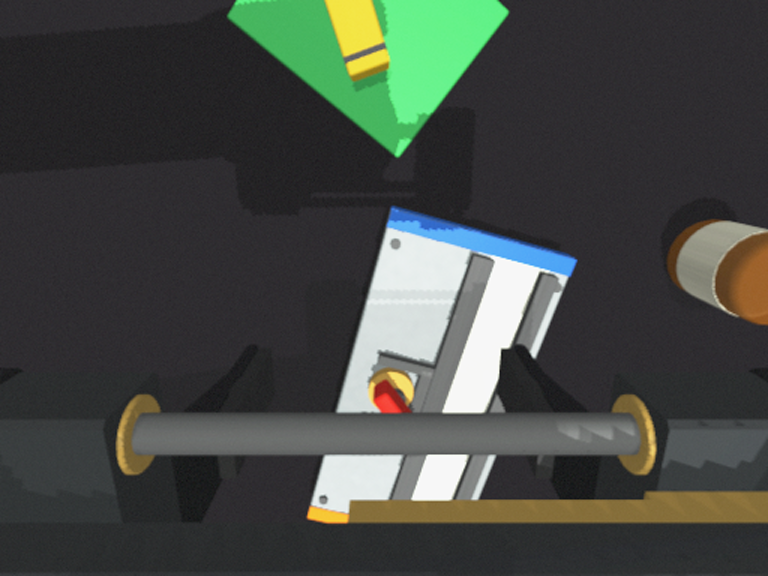

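Wrist view: the mat and the gauge's near end are at the top (345-390, 0-80). I'll move so the whole gauge is in view.

Request:
arm_command(moves=[3.3,0,2,0,3.3,0,2,0,0,0,2,-7.1,0,0,0,-7.1,0,0,0,0,0,0,0,0,0,0,0,0])

```text
time: 3.33
ee_pos: [0.4932, 0.2093, 0.163]
eef_rot: [0.476, 0.879, 0.0, 0.0]
ft_force: [0.1, 0.3, -0.6]
width: 0.0871
grip_force: 0.0
```

Run:
```python
from h import *
p,yx,q,s=pose(); print(p,np.degrees(yx),s['time'])
snap('wrist','w3.png',(60,0,460,300),2)
```

```text
[0.49315033 0.20930868 0.16304066] 123.13101488414536 3.3333
```

View pics/w3.png

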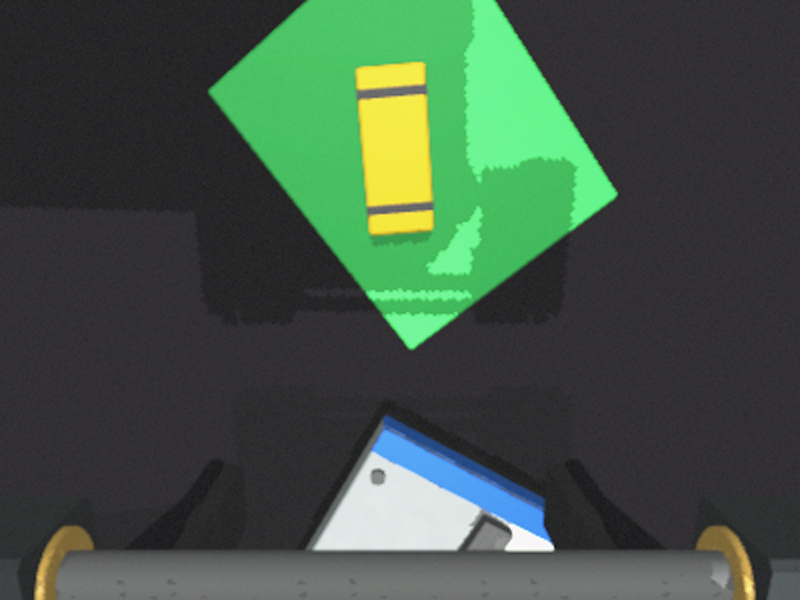

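Run:
```python
from h import *
ci=r.camera_info('wrist'); P=lambda uv,z:at_z(ci,np.array(uv)/2+[60,0],z)
W=P([(356,68),(425.5,62),(434,231),(369,236)],.034)
y,t,e=fit2([(.035,-.015),(.035,.015),(-.035,.015),(-.035,-.015)][::1],W)
print(W.round(4),[np.linalg.norm(W[i]-W[i-1]).round(4) for i in range(4)])
for L in ([(.035,.015),(.035,-.015),(-.035,-.015),(-.035,.015)],):
  y,t,e=fit2(L,W); print(np.degrees(y),t,e)
M=P([(208,91),(617,194),(412,349)],.004); print('mat',M.round(4))
print(togo([*t,.018],y))
```

```text
[[0.4064 0.3129 0.034 ]
 [0.4298 0.3309 0.034 ]
 [0.4718 0.2756 0.034 ]
 [0.4481 0.2575 0.034 ]] [np.float64(0.0694), np.float64(0.0295), np.float64(0.0695), np.float64(0.0298)]
127.17173961046072 [0.4390203  0.29424185] 0.0004593464876088138
mat [[0.3488 0.27   0.004 ]
 [0.5401 0.3395 0.004 ]
 [0.4988 0.2185 0.004 ]]
(array([10.06,  0.11, 14.51]), np.float64(-3.992343809755363), 'yaw now 123.2')
```

Request:
arm_command(moves=[3.4,0.1,0,0,3.4,0,0,0,3.26,0,0,-4,0,0,3.5,0,0,0,3.5,0,0,0,3,0,0,0,2.5,0,0,0,0,0,0,0,0,0], fingers=65)

```text
time: 4.13
ee_pos: [0.4373, 0.2939, 0.0376]
eef_rot: [0.443, 0.896, -0.0, -0.001]
ft_force: [0.1, 0.6, 0.9]
width: 0.0569
grip_force: 0.0
```

Run:
```python
from h import *
print(togo([.4390,.2942,.018],np.radians(127.2)),r.read_state()['ee_pos'])
```

```text
(array([-0.08,  0.15,  1.96]), np.float64(0.14869169120125314), 'yaw now 127.3') [0.43731141 0.29391815 0.03757802]
```

Request:
arm_command(moves=[-0.1,0.15,1,0,0,0,0.95,0,0,0,0,0])

```text
time: 4.38
ee_pos: [0.4394, 0.2937, 0.0174]
eef_rot: [0.443, 0.896, -0.0, 0.0]
ft_force: [-0.4, -0.7, -0.2]
width: 0.0569
grip_force: 0.0
```

Request:
arm_command(moves=[0,0,0,0,0,0,0,0,0,0,0,0,0,0,0,0,0,0,0,0], fingers=0, squeeze=20)

```text
time: 4.8
ee_pos: [0.4393, 0.2943, 0.0183]
eef_rot: [0.443, 0.897, 0.0, 0.0]
ft_force: [0.1, 0.3, -0.0]
width: 0.0309
grip_force: 0.4
```

Request:
arm_command(moves=[0,0,-3,0,0,0,-3,0,0,0,-3,0,0,0,0,0])

```text
time: 5.13
ee_pos: [0.4413, 0.2963, 0.1134]
eef_rot: [0.442, 0.897, 0.003, 0.002]
ft_force: [1.5, 0.7, -1.3]
width: 0.0301
grip_force: 20.0
```

Run:
```python
from h import *
# tool x = station y (yaw 93.53); lane actual centre approx -3.5mm in station x
y=np.radians(3.53);c,s=np.cos(y),np.sin(y);M=np.array([[c,-s],[s,c]]);t=[.62626,.03509]
for l in ([-.0037,.09],[-.0037,.0]): 
    w=M@l+t; print(w,togo([*w,.10],y+np.pi/2))
print(pose()[0])
```

```text
[0.61702562 0.12469143] (array([-24.31,   3.5 ,   1.39]), np.float64(33.94687202515112), 'yaw now 127.5')
[0.62256702 0.03486219] (array([-31.78,  -1.53,   1.37]), np.float64(33.94687202515112), 'yaw now 127.5')
[0.44128219 0.29630653 0.11339689]
```

Run:
```python
from h import *
ci=r.camera_info('top')
print('cap',at_z(ci,np.array([(208,138)])*.64,.13),'base',at_z(ci,np.array([(230,175)])*.64,.0), 'beaker top',at_z(ci,np.array([(367,140)])*.64,.08))
ci=r.camera_info('side'); print('cap',at_z(ci,[(100,258)],.13),'beaker',at_z(ci,[(145,193)],.08))
```

```text
cap [[0.76826673 0.22369371 0.13      ]] base [[0.75486301 0.22161431 0.        ]] beaker top [[ 0.78884475 -0.00986739  0.08      ]]
cap [[0.76644008 0.22918436 0.13      ]] beaker [[ 0.78574443 -0.00112854  0.08      ]]
```

Request:
arm_command(moves=[-3.5,0.5,0,0,-3.5,0.5,0,0,-3.5,0.5,0,0,-3.5,0.5,0,0,-3.5,0.5,0,0,-3.4,0.5,0,0,-3.4,0.5,0,0,0,0,0,6.8,0,0,0,6.8,0,0,0,6.8,0,0,0,6.8,0,0,0,6.8])

```text
time: 6.13
ee_pos: [0.6145, 0.1225, 0.1074]
eef_rot: [0.688, 0.726, -0.0, -0.0]
ft_force: [0.2, -0.3, -1.1]
width: 0.0299
grip_force: 20.0
```

Run:
```python
from h import *
y=np.radians(3.53);c,s=np.cos(y),np.sin(y);M=np.array([[c,-s],[s,c]]);t=[.62626,.03509]
w=M@[-.0037,.09]+t; print(w,togo([*w,.045],y+np.pi/2)); print(pose()[0],r.read_state()['joint_positions'].round(2))
snap('wrist','w4.png',(100,0,500,300),2)
```

```text
[0.61702562 0.12469143] (array([0.21, 0.27, 6.24]), np.float64(-0.41349818322324605), 'yaw now 93.1')
[0.61447041 0.12249297 0.10737273] [ 0.18  0.49 -0.58  1.57  0.28  1.17 -0.41]
```

View pics/w4.png

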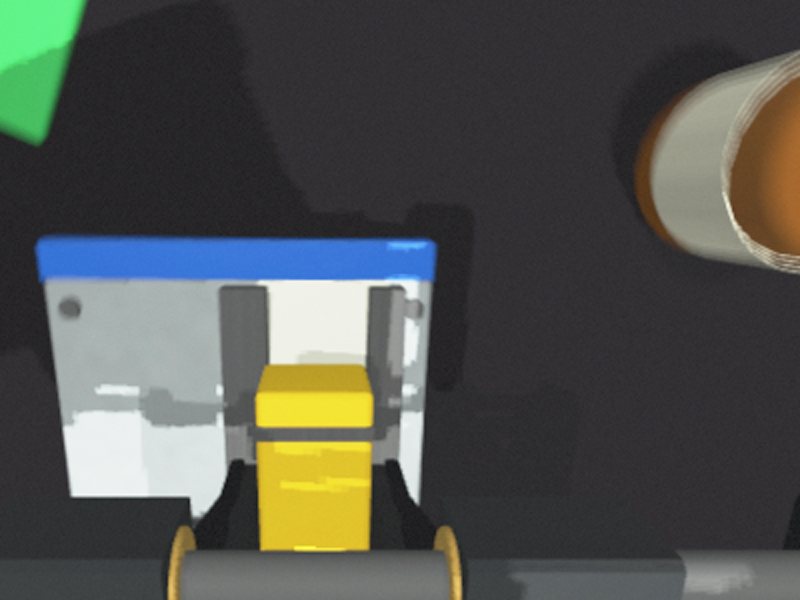

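The gauge is held above the lane, and the bottle at top right is clear. At the blue end the guide's lane edge is near (268,287) and the fence edge near (368,287), so I'll compute the lateral offset from those.

Run:
```python
from h import *
ci=r.camera_info('wrist'); P=lambda uv,z:at_z(ci,np.array(uv)/2+[100,0],z)
y=np.radians(3.53);c,s=np.cos(y),np.sin(y);M=np.array([[c,-s],[s,c]]);t=[.62626,.03509]
loc=lambda w:((w[:,:2]-t)@M*1000).round(1)
print('base',loc(P([(37,240),(436,240)],.03)))
print('strips',loc(P([(221,287),(268,287),(368,287),(404,287)],.04)),'lower',loc(P([(268,287),(368,287)],.03)))
print('gauge',loc(P([(257,392),(372,392)],.123)),'tcp',loc(pose()[0][None]))
```

```text
base [[-109.7  156.4]
 [  40.7  153.9]]
strips [[-39.9 139. ]
 [-22.5 138.7]
 [ 14.4 138.1]
 [ 27.7 137.9]] lower [[-23.3 137.3]
 [ 15.3 136.7]]
gauge [[-19.9 124.3]
 [  8.6 123.8]] tcp [[-6.3 88.1]]
```

Request:
arm_command(moves=[0.2,0.23,0,-0.4,0,0,2,0,0,0,2,0,0,0,1.2,0,0,0,0.7,0,0,0,0,0,0,0,0,0])

```text
time: 6.77
ee_pos: [0.6171, 0.1249, 0.0493]
eef_rot: [0.682, 0.731, 0.0, -0.0]
ft_force: [0.4, 0.4, 0.3]
width: 0.0299
grip_force: 20.0
```

Request:
arm_command(moves=[0,0,0.2,0,0,0,0.2,0,0,0,0,0,0,0,0,0])

```text
time: 7.1
ee_pos: [0.6171, 0.1248, 0.0454]
eef_rot: [0.683, 0.731, 0.0, 0.0]
ft_force: [-0.0, -0.3, -1.1]
width: 0.0302
grip_force: 20.0
```

Request:
arm_command(moves=[0,0.2,0,0,0,0.2,0,0,0,0,0,0,0,0,0,0])

```text
time: 7.43
ee_pos: [0.6196, 0.125, 0.0449]
eef_rot: [0.683, 0.731, -0.001, -0.001]
ft_force: [-7.7, -0.3, 2.8]
width: 0.03
grip_force: 20.0
```

Request:
arm_command(moves=[0,0.1,0,0,0,0,0,0,0,0,0,0])

```text
time: 7.68
ee_pos: [0.6196, 0.125, 0.0449]
eef_rot: [0.683, 0.731, -0.002, -0.001]
ft_force: [-12.0, -2.7, 6.7]
width: 0.0298
grip_force: 20.0
```

Request:
arm_command(moves=[0,-0.3,0,0,0,-0.3,0,0,0,-0.2,0,0,0,0,0,0,0,0,0,0])

```text
time: 8.1
ee_pos: [0.6141, 0.1245, 0.0452]
eef_rot: [0.683, 0.731, 0.0, 0.0]
ft_force: [-0.4, 1.5, -1.4]
width: 0.0297
grip_force: 20.0
```

Request:
arm_command(moves=[0,-0.2,0,0,0,0,0,0,0,0,0,0])

```text
time: 8.35
ee_pos: [0.6119, 0.1244, 0.045]
eef_rot: [0.683, 0.731, 0.0, 0.0]
ft_force: [0.6, -0.7, -1.3]
width: 0.0302
grip_force: 20.0
```

Request:
arm_command(moves=[0,-0.15,0,0,0,0,0,0,0,0,0,0])

```text
time: 8.6
ee_pos: [0.6112, 0.1243, 0.0453]
eef_rot: [0.683, 0.73, 0.001, 0.001]
ft_force: [4.2, 0.7, -2.9]
width: 0.0301
grip_force: 20.0
```

Request:
arm_command(moves=[0,0.4,0,0,0,0,0.1,0,0,0,0,0])

```text
time: 8.85
ee_pos: [0.6148, 0.1245, 0.0448]
eef_rot: [0.683, 0.73, -0.0, 0.0]
ft_force: [-1.4, -1.7, 6.1]
width: 0.0299
grip_force: 20.0
```

Request:
arm_command(moves=[0,0,0,0,0,0,0,0,0,0,-3,0,0,0,-3,0,0,0,0,0,0,0,0,0], fingers=65)

```text
time: 9.35
ee_pos: [0.6154, 0.125, 0.1057]
eef_rot: [0.683, 0.731, 0.001, 0.001]
ft_force: [-0.1, -0.2, -0.5]
width: 0.0551
grip_force: 0.0
```

Run:
```python
from h import *
print(togo([.5604,.0310,.10],np.radians(-34.0+180)),pose()[0])
```

```text
(array([-9.01, -6.12,  0.55]), np.float64(-52.134276769211425), 'yaw now 93.9') [0.61537594 0.12499534 0.10573907]
```

Request:
arm_command(moves=[-3,-2.04,0,0,-3,-2.04,0,0,-3,-2.04,0,0,0,0,0,-6.6,0,0,0,-6.6,0,0,0,-6.6,0,0,0,-6.6,0,0,0,-6.6,0,0,0,-6.6,0,0,0,-6.6,0,0,0,-6.6])

```text
time: 10.27
ee_pos: [0.5586, 0.0306, 0.1028]
eef_rot: [0.284, 0.959, -0.0, -0.001]
ft_force: [-0.3, -0.7, -0.1]
width: 0.0568
grip_force: 0.0
```

Request:
arm_command(moves=[0,0,0,0])

```text
time: 10.35
ee_pos: [0.5586, 0.0305, 0.1028]
eef_rot: [0.284, 0.959, -0.0, -0.001]
ft_force: [-0.1, 0.2, 0.3]
width: 0.056
grip_force: 0.0
```

Run:
```python
from h import *
print(togo([.5604,.0310,.047],np.radians(-34.0+180)),pose()[0],r.read_state()['joint_positions'].round(2))
```

```text
(array([-0.13,  0.15,  5.58]), np.float64(0.9677544697021679), 'yaw now 147.0') [0.55860737 0.03048412 0.10276127] [ 0.48  0.39 -0.74  1.75  0.29  1.12  0.65]
```

Request:
arm_command(moves=[-0.13,0.15,0,1,0,0,2,0,0,0,2,0,0,0,1.5,0,0,0,0,0,0,0,0,0])

```text
time: 10.85
ee_pos: [0.5608, 0.0313, 0.0485]
eef_rot: [0.297, 0.955, -0.0, -0.001]
ft_force: [-0.0, 0.1, -0.4]
width: 0.0566
grip_force: 0.0
```

Request:
arm_command(moves=[0,0,0,0,0,0,0,0,0,0,0,0,0,0,0,0,0,0,0,0,0,0,0,0], fingers=0, squeeze=40)

```text
time: 11.35
ee_pos: [0.5615, 0.0311, 0.0493]
eef_rot: [0.295, 0.955, -0.0, 0.0]
ft_force: [0.4, 0.1, 0.7]
width: 0.0244
grip_force: 0.0
```

Run:
```python
from h import *
p,yx,q,s=pose();print(p,np.degrees(yx),s['torque'],s['ft_force'],s['joint_positions'].round(2))
```

```text
[0.56146447 0.03114856 0.04931553] 145.64467514243134 [ 0.09164313 -0.14872178 -0.05445041] [0.43912462 0.09817825 0.68109532] [ 0.45  0.46 -0.71  1.78  0.34  1.03  0.58]
```

Request:
arm_command(moves=[0,0,0,0,0,0,0,0,0,0,0,0,0,0,0,0])

```text
time: 11.68
ee_pos: [0.5622, 0.0324, 0.0493]
eef_rot: [0.295, 0.956, 0.001, 0.001]
ft_force: [3.7, 3.7, -3.8]
width: 0.0138
grip_force: 39.6
```

Run:
```python
from h import *
p,yx,q,s=pose();print(p,np.degrees(yx),s['torque'],s['ft_force'],s['width'],s['grip_force'])
```

```text
[0.56222581 0.03239    0.04925086] 145.69244504687737 [ 0.75316627 -1.18464314 -0.11201647] [ 3.65064695  3.69055565 -3.77229434] 0.013811271523320347 39.623961886391044
```

Request:
arm_command(moves=[0,0,0,6.5,0,0,0,6.5,0,0,0,6.5,0,0,0,6.5,0,0,0,6.5,0,0,0,6.5,0,0,0,6.5,0,0,0,6.5,0,0,0,6.5,0,0,0,6.5,0,0,0,6.5,0,0,0,0])

```text
time: 12.68
ee_pos: [0.5584, 0.0311, 0.0491]
eef_rot: [0.8, 0.6, -0.003, -0.001]
ft_force: [-16.8, -1.1, 16.1]
width: 0.0141
grip_force: 39.8
```

Request:
arm_command(moves=[0,0,0,0,0,0,0,0])

```text
time: 12.85
ee_pos: [0.5584, 0.0311, 0.0491]
eef_rot: [0.798, 0.603, -0.003, -0.001]
ft_force: [-17.3, -1.5, 16.0]
width: 0.0138
grip_force: 39.8
```

Run:
```python
from h import *
p,yx,q,s=pose();print(p,np.degrees(yx),183.53-np.degrees(yx),s['torque'],s['ft_force'],s['width'],s['grip_force'])
snap('wrist','w5.png',(100,0,500,300),2)
```

```text
[0.55842153 0.03113265 0.04912752] 74.16508439380821 109.36491560619179 [-0.17482725  3.58511486 -0.05172879] [-17.32440106  -1.47323036  16.04480772] 0.013832101269730435 39.82068154960871
```

View pics/w5.png

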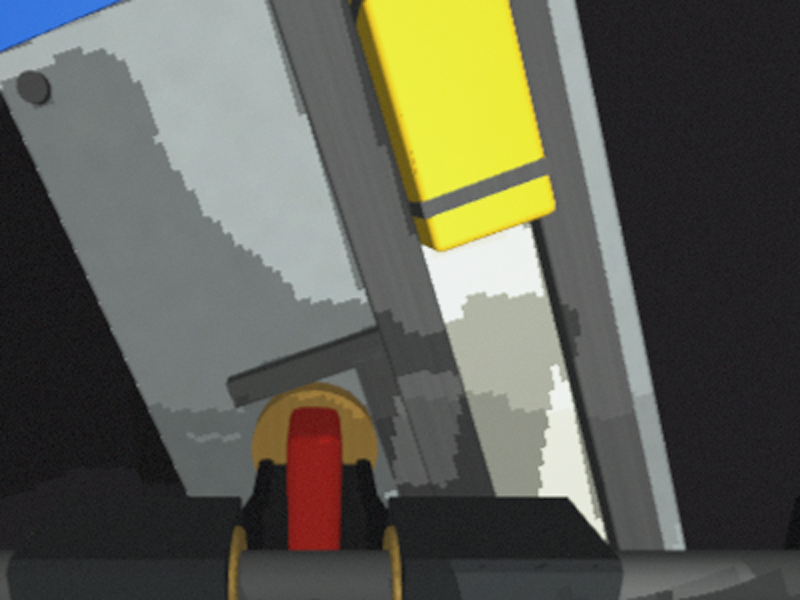

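Request:
arm_command(moves=[0,0,0,0,0,0,0,0,0,0,0,0,0,0,0,0,0,0,-2,0,0,0,-3,0,0,0,-3,0,0,0,-3,0,0,0,0,0], fingers=40)

```text
time: 13.65
ee_pos: [0.5645, 0.0318, 0.1652]
eef_rot: [0.798, 0.603, 0.004, 0.003]
ft_force: [1.4, 0.2, -0.2]
width: 0.0347
grip_force: 0.0
```

Run:
```python
from h import *
y=np.radians(3.53);c,s=np.cos(y),np.sin(y);M=np.array([[c,-s],[s,c]]);t=[.62626,.03509]
w=M@[0.0,-.01]+t; print(w,togo([*w,.15],y+np.pi/2),pose()[0])
```

```text
[0.62687571 0.02510897] (array([1.05, 6.17, 1.58]), np.float64(-19.36870720454252), 'yaw now 74.2') [0.56447522 0.03180716 0.16524089]
```

Request:
arm_command(moves=[0.5,3.1,0.8,0,0.5,3.1,0.8,0,0,0,0,-6.5,0,0,0,-6.5,0,0,0,-6.4,0,0,0,0,0,0,0,0])

```text
time: 14.23
ee_pos: [0.6238, 0.0238, 0.1428]
eef_rot: [0.686, 0.727, 0.0, -0.0]
ft_force: [0.7, -0.3, -0.3]
width: 0.0348
grip_force: 0.0
```

Run:
```python
from h import *
p,yx,q,s=pose();print(p,np.degrees(yx))
ci=snap('wrist','w6.png',(170,0,330,200),1);im=cv2.imread('pics/w6.png');cv2.imwrite('pics/w6b.png',cv2.resize(im,(480*160//160,600),interpolation=cv2.INTER_CUBIC))
```

```text
[0.62380655 0.02383897 0.14281518] 93.3503251287833
```

View pics/w6b.png

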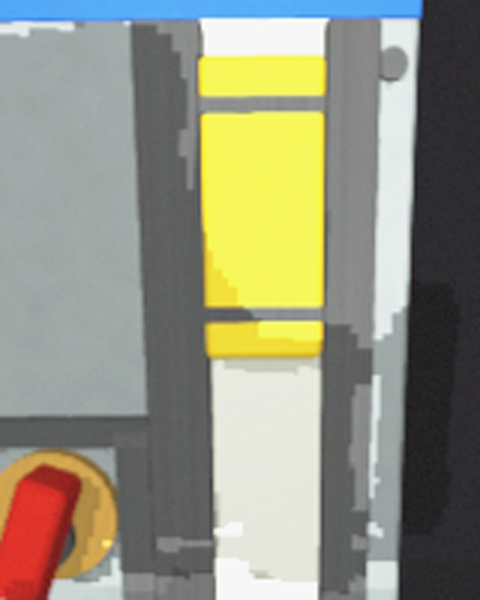

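The gauge lies in the lane with its top face at (200-325, 57-355). The floor strip below it runs from x≈212 (guide foot) to x≈321 (fence foot). I'll measure that strip by sub-pixel.

Run:
```python
from h import *
ci=r.camera_info('wrist'); g=cv2.imread('pics/w6.png').astype(float)
y=np.radians(3.53);c,s=np.cos(y),np.sin(y);M=np.array([[c,-s],[s,c]]);t=[.62626,.03509]
loc=lambda w:((w[:,:2]-t)@M*1000)
L=[];F=[]
for row in list(range(124,172))+[8,9,10,11,12,13,14]:
    p=g[row,:,0]; 
    def cross(a,b):
        seg=p[a:b]; lo,hi=np.percentile(seg,10),np.percentile(seg,90); m=(lo+hi)/2
        k=[i for i in range(len(seg)-1) if (seg[i]-m)*(seg[i+1]-m)<=0 and seg[i]!=seg[i+1]]
        return a+k[0]+(m-seg[k[0]])/(seg[k[0]+1]-seg[k[0]])+.0
    a,b=cross(62,80),cross(100,114)
    l=[loc(at_z(ci,[(170+u,row)],.03))[0] for u in (a,b)]
    L.append(l[0]);F.append(l[1])
L=np.array(L);F=np.array(F);d=F[:,0]-L[:,0]
for k in range(0,len(d),5): print(L[k].round(1),F[k].round(2),d[k].round(2))
print('median gap',np.median(d[:48]),np.median(d[48:]))
# gauge top width same way: yellow mask (blue low)
p=g[50:100,:,0]; rg=g[50:100,:,2]
w=[]
for row in range(40,100):
    m=(g[row,:,2]-g[row,:,0]); k=np.where(m>80)[0]; 
    if len(k)<10: continue
    a,b=k[0],k[-1]; ua=a-(m[a]-80)/(m[a]-m[a-1]+1e-9); ub=b+(m[b]-80)/(m[b]-m[b+1]+1e-9)
    W=at_z(ci,[(170+ua,row),(170+ub,row)],.06); w.append(np.linalg.norm(W[1]-W[0])*1000)
print('gauge width',np.median(w))
# bar
b=at_z(ci,np.array([(48,470),(20,590)])/3+[170,0],.071);print(183.53-180-np.degrees(np.arctan2(*(b[0]-b[1])[[1,0]])))
```

```text
[-17.5  49.8] [14.   49.64] 31.5
[-17.3  45.5] [14.07 45.37] 31.4
[-17.4  41.2] [14.09 41.07] 31.5
[-17.3  36.9] [14.02 36.72] 31.35
[-17.4  32.5] [14.07 32.32] 31.51
[-17.4  28. ] [14.11 27.89] 31.54
[-17.5  23.6] [14.17 23.41] 31.69
[-17.6  19. ] [14.21 18.89] 31.78
[-17.4  14.5] [14.22 14.32] 31.6
[-17.3   9.9] [14.29  9.71] 31.62
[-18.3 137.2] [ 13.64 137.08] 31.9
median gap 31.527143237872075 31.573472354543235
gauge width 30.045666206499675
-73.06742636128808
```

Vision gives a gap of about 31.5 mm, with the gauge measuring 30.05 mm in the same image, so the play is about 1.5 mm as required. Next I'll push the gauge along the lane with closed fingers.

```bash
cat >> h.py <<'E'
Y=np.radians(3.53);MS=np.array([[np.cos(Y),-np.sin(Y)],[np.sin(Y),np.cos(Y)]]);TS=np.array([.62626,.03509])
def lane(x,y,z): return [*(MS@[x,y]+TS),z]
def loc(w): return (np.atleast_2d(w)[:,:2]-TS)@MS*1000
E
python3 - <<'E'
from h import *
print(togo(lane(-.0017,.150,.12),Y+np.pi/2))
E
```

```text
(array([16.11,  0.09,  2.29]), np.float64(-0.21049864477528565), 'yaw now 93.3')
```

Request:
arm_command(moves=[3.3,0,0,0,3.2,0.1,0,0,3.2,0,0,0,3.2,0,0,0,3.2,0,0,0,0,0,2,0,0,0,2,0,0,0,0,0,0,0,0,0], fingers=0, squeeze=10)

```text
time: 15.03
ee_pos: [0.6142, 0.1841, 0.1025]
eef_rot: [0.686, 0.728, -0.001, -0.0]
ft_force: [-0.0, -0.7, 0.5]
width: 0.0003
grip_force: 0.0
```

Run:
```python
from h import *
print(togo(lane(-.0017,.150,.046),Y+np.pi/2),r.read_state()['width'],loc(pose()[0]))
```

```text
(array([0.06, 0.13, 5.65]), np.float64(-0.10356371912566371), 'yaw now 93.4') 0.00028967904704867164 [[ -2.86739282 149.48534396]]
```

Request:
arm_command(moves=[0,0.13,2,0,0,0,2,0,0,0,1.6,0,0,0,0,0,-0.5,0,0,0,-0.5,0,0,0,-0.5,0,0,0,0,0,0,0])

```text
time: 15.7
ee_pos: [0.6182, 0.1681, 0.0486]
eef_rot: [0.686, 0.728, 0.001, 0.001]
ft_force: [0.8, 0.0, 0.1]
width: 0.0005
grip_force: 0.0
```

Request:
arm_command(moves=[-1,0,0,0,-1,0,0,0,-1,0,0,0,-1,0,0,0,-1,0,0,0])

```text
time: 16.12
ee_pos: [0.6202, 0.1183, 0.0471]
eef_rot: [0.685, 0.728, -0.0, 0.0]
ft_force: [0.9, 1.0, -0.0]
width: 0.0005
grip_force: 0.7
```

Run:
```python
from h import *
print(togo(lane(-.0017,-.0455,.046),Y+np.pi/2),loc(pose()[0]),pose()[0][2],r.read_state()['ft_force'])
```

```text
(array([-12.9 ,  -0.08,   0.11]), np.float64(-0.010215554606204514), 'yaw now 93.5') [[-0.8885376  83.47288112]] 0.04710054136261273 [ 0.90209668  1.00354656 -0.04129715]
```

Pushing is working, so I'll go on to the orange end.

Request:
arm_command(moves=[-1.1,-0.02,0.1,0,-1.1,0,0,0,-1.1,0,0,0,-1.1,-0.02,0,0,-1.1,0,0,0,-1.1,0,0,0,-1.1,-0.02,0,0,-1.1,0,0,0,-1.1,0,0,0,-1,0,0,0,-1,0,0,0,-0.6,0,0,0])

```text
time: 17.12
ee_pos: [0.6273, -0.0068, 0.046]
eef_rot: [0.685, 0.728, -0.0, 0.0]
ft_force: [1.0, 0.9, 0.4]
width: 0.0007
grip_force: 0.5
```

Run:
```python
from h import *
print(togo(lane(-.0017,-.0455,.046),Y+np.pi/2),loc(pose()[0]),pose()[0][2],r.read_state()['ft_force'])
snap('side','s1.png',(150,160,310,310),3); snap('wrist','w7.png',None,1)
```

```text
(array([-0.36, -0.02,  0.  ]), np.float64(-0.03641243784226499), 'yaw now 93.5') [[ -1.51630814 -41.85317593]] 0.04603220944452567 [0.95294004 0.88963418 0.35643658]
```

View pics/s1.png

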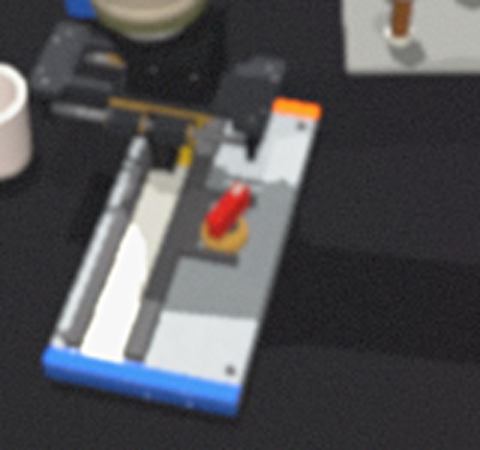

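The side view shows the yellow gauge near the orange end ahead of the fingers. I'll give a final nudge, back off, rise, and grasp it there.

Request:
arm_command(moves=[-0.4,0,0,0,0,0,0,0,1,0,0,0,0,0,-3,0,0,0,-3,0,-2.6,0,0,0,-2.6,0,0,0,0,0,0,0,0,0,0,0])

```text
time: 17.97
ee_pos: [0.6299, -0.0517, 0.1059]
eef_rot: [0.686, 0.728, -0.0, 0.0]
ft_force: [0.4, 1.1, 1.1]
width: 0.0005
grip_force: 0.0
```

Request:
arm_command(moves=[0,0,0,0,0,0,0,0,0,0,0,0,0,0,0,0], fingers=60)

```text
time: 18.3
ee_pos: [0.63, -0.0497, 0.106]
eef_rot: [0.684, 0.729, 0.0, -0.0]
ft_force: [-0.6, 0.2, -0.2]
width: 0.0196
grip_force: 0.0
```

Run:
```python
from h import *
print(togo(lane(-.0017,-.090,.0455),Y+np.pi/2),loc(pose()[0]),pose()[0][2],r.read_state()['width'])
snap('top','t2.png',(150,130,300,220),5)
```

```text
(array([-0.52, -0.02,  6.05]), np.float64(0.11106130855754584), 'yaw now 93.6') [[ -1.4630351  -84.86332952]] 0.10602382894915985 0.019633558106263608
```

View pics/t2.png

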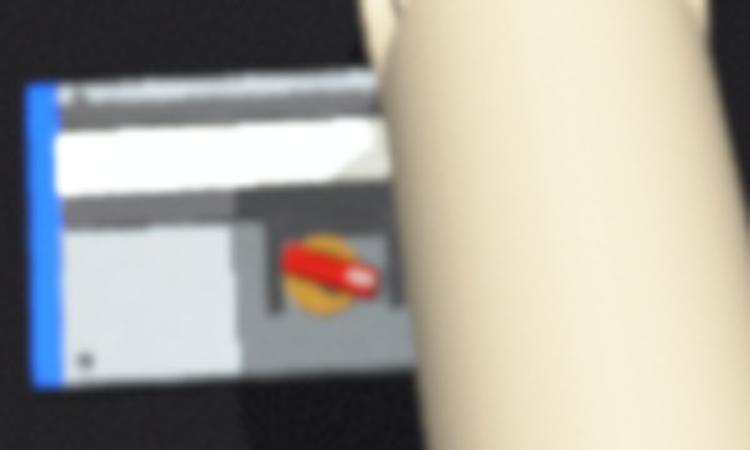

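The arm hides the orange end, but the lane and bolt are unchanged. I'll descend and grip.

Request:
arm_command(moves=[-0.5,0,0,0,0,0,0,0,0,0,0,0,0,0,0,0,0,0,0,0,0,0,2,0,0,0,2,0,0,0,1.9,0,0,0,0,0,0,0,0,0])

```text
time: 19.18
ee_pos: [0.6298, -0.0557, 0.0466]
eef_rot: [0.685, 0.729, -0.0, -0.001]
ft_force: [-0.1, -0.4, 1.1]
width: 0.0521
grip_force: 0.0
```

Request:
arm_command(moves=[0,0,0,0,0,0,0,0,0,0,0,0,0,0,0,0,0,0,0,0,0,0,0,0,0,0,0,0,0,0,0,0], fingers=0, squeeze=20)

```text
time: 19.85
ee_pos: [0.6308, -0.0559, 0.0478]
eef_rot: [0.685, 0.729, 0.0, 0.0]
ft_force: [-1.1, -0.7, 5.6]
width: 0.0297
grip_force: 20.0
```

Request:
arm_command(moves=[0,0,-1,0,0,0,-2,0,0,0,-3,0,0,0,-2,0,0,0,0,0])

```text
time: 20.27
ee_pos: [0.6326, -0.0556, 0.1324]
eef_rot: [0.685, 0.729, 0.002, 0.003]
ft_force: [0.4, 0.1, -0.6]
width: 0.0296
grip_force: 20.0
```

Run:
```python
from h import *
print(togo([.4390,.2942,.10],np.radians(127.2)),pose()[0],r.read_state()['width'],loc(pose()[0]))
```

```text
(array([ 36.12, -17.17,   3.09]), np.float64(-33.637437345812664), 'yaw now 93.6') [ 0.63263726 -0.05563     0.13237496] 0.029587564109652575 [[  0.7794217 -90.9405317]]
```

Request:
arm_command(moves=[3.6,-1.72,0.1,0,3.6,-1.72,0.1,0,3.6,-1.72,0.1,0,3.6,-1.72,0.1,0,3.6,-1.72,0.1,0,3.6,-1.72,0.1,0,3.6,-1.72,0.1,0,3.6,-1.72,0.1,0,3.6,-1.72,0.1,0,3.6,-1.72,0.1,0,0,0,0,0])

```text
time: 21.18
ee_pos: [0.4306, 0.3003, 0.1173]
eef_rot: [0.681, 0.732, 0.001, -0.002]
ft_force: [-1.3, -0.4, -0.2]
width: 0.0299
grip_force: 20.0
```

Request:
arm_command(moves=[0,0,0,-6.73,0,0,0,-6.73,0,0,0,-6.73,0,0,0,-6.73,0,0,0,-6.73,0,0,0,0,0,0,0,0])

```text
time: 21.77
ee_pos: [0.4362, 0.2923, 0.1167]
eef_rot: [0.446, 0.895, -0.0, -0.0]
ft_force: [0.7, 0.8, -1.0]
width: 0.03
grip_force: 20.0
```

Run:
```python
from h import *
print(togo([.4390,.2942,.0228],np.radians(127.2)),pose()[0],r.read_state()['width'])
```

```text
(array([-0.02,  0.34,  9.39]), np.float64(-0.2149672776688954), 'yaw now 127.0') [0.43622501 0.29234874 0.11672453] 0.029969788491572488
```

Request:
arm_command(moves=[0,0.3,3,0,0,0,3,0,0,0,2.5,0,0,0,0.6,0,0,0,0,0,0,0,0,0])

```text
time: 22.27
ee_pos: [0.439, 0.295, 0.0269]
eef_rot: [0.445, 0.895, 0.0, 0.0]
ft_force: [0.1, 0.2, -2.1]
width: 0.0297
grip_force: 20.0
```

Request:
arm_command(moves=[0,0,0.25,0,0,0,0,0,0,0,0,0])

```text
time: 22.52
ee_pos: [0.4394, 0.2948, 0.0245]
eef_rot: [0.445, 0.896, 0.001, 0.001]
ft_force: [-0.3, 0.3, -1.3]
width: 0.0298
grip_force: 20.0
```

Request:
arm_command(moves=[0,0,0.15,0,0,0,0.1,0,0,0,0,0,0,0,0,0])

```text
time: 22.85
ee_pos: [0.4392, 0.2947, 0.0218]
eef_rot: [0.445, 0.896, 0.0, 0.0]
ft_force: [-1.9, -2.5, 7.2]
width: 0.0296
grip_force: 20.0
```

Request:
arm_command(moves=[0,0,0,0,0,0,0,0,0,0,0,0,0,0,0,0,0,0,-2,0,0,0,-4,0,0,0,-4,0,0,0,-4,0,0,0,-4,0,0,0,-3,0,0,0,0,0], fingers=65)

```text
time: 23.77
ee_pos: [0.4406, 0.2966, 0.2374]
eef_rot: [0.444, 0.896, 0.004, 0.003]
ft_force: [0.4, -0.6, 0.1]
width: 0.0566
grip_force: 0.0
```

Request:
arm_command(moves=[-3.8,0,0,3.95,-3.8,0,0,3.95,-3.8,0,0,3.95,-3.8,0,0,3.95,-3.8,0,0,3.95,-3.8,0,0,3.95,-3.8,0,0,3.95,-3.8,0,0,3.95,-3.8,0,0,3.95,-3.8,0,0,3.95,-3.8,0,0,3.95,-3.8,0,0,3.95])

```text
time: 24.77
ee_pos: [0.5569, -0.1343, 0.2308]
eef_rot: [0.768, 0.64, 0.0, -0.0]
ft_force: [1.6, -0.4, 0.7]
width: 0.0566
grip_force: 0.0
```

Request:
arm_command(moves=[-3.8,0,0,3.95,-3.8,0,0,3.95,-3.8,0,0,3.95,-3.8,0,0,3.95,-3.8,0,0,3.95,-3.8,0,0,3.95,-3.8,0,0,3.95,0,0,0,0,0,0,0,0])

```text
time: 25.52
ee_pos: [0.4563, -0.379, 0.2306]
eef_rot: [0.899, 0.437, -0.0, -0.0]
ft_force: [0.2, 0.5, -0.9]
width: 0.0566
grip_force: 0.0
```

Run:
```python
from h import *
p,yx,q,s=pose();print(p,np.degrees(yx),s['time'])
a=r.camera('wrist')[:,:,::-1];b=r.camera('top')[:,:,::-1]
cv2.imwrite('pics/t3.png',b); print(r.camera_info('wrist'))
cv2.imwrite('pics/w8.png',np.vstack([cv2.resize(a[:300],None,fx=1.4,fy=1.2),cv2.resize(b[180:290,60:210],(440,240))[:, :].repeat(1,0) if 0 else np.hstack([cv2.resize(b[180:280,60:160],(236,236)),np.zeros((236,int(512*1.4)-236,3),np.uint8)])]))
```

```text
[ 0.4563362  -0.37903323  0.23060551] 51.88367838834693 25.5167
{'fx': 309.53470803671826, 'fy': 309.53470803671826, 'cx': 256.9600248148072, 'cy': 194.7604940765669, 'origin': array([ 0.50909037, -0.3107097 ,  0.392958  ]), 'attitude': array([-0.14264127,  0.04865634, -0.32024816,  0.93526849])}Traceback (most recent call last):
  File "<stdin>", line 5, in <module>
    return _nx.concatenate(arrs, 0, dtype=dtype, casting=casting)
           ~~~~~~~~~~~~~~~^^^^^^^^^^^^^^^^^^^^^^^^^^^^^^^^^^^^^^^
ValueError: all the input array dimensions except for the concatenation axis must match exactly, but along dimension 1, the array at index 0 has size 717 and the array at index 1 has size 716
```

Run:
```python
from h import *
a=r.camera('wrist')[:,:,::-1];b=cv2.imread('pics/t3.png')
o=np.zeros((590,768,3),np.uint8); o[:360]=cv2.resize(a[:240],(768,360),interpolation=cv2.INTER_CUBIC)
o[365:585,:330]=cv2.resize(b[180:280,60:210],(330,220),interpolation=cv2.INTER_CUBIC)
cv2.imwrite('pics/w8.png',o)
```

```text
(no output)
```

View pics/w8.png

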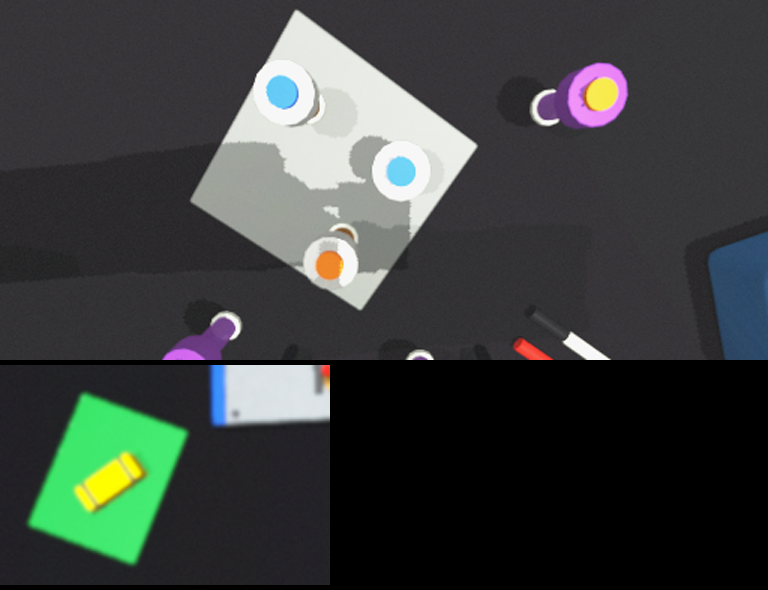

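The gauge lies on its mat. The vial button tops are at (282,92), (401,171) and (330,265) in the 1.5x view, and the purple decoys are outside the tray.

Run:
```python
from h import *
ci=r.camera_info('wrist')
V=at_z(ci,np.array([(282,92),(401,171),(330,265)])/1.5,.106); print(V.round(4))
print('heads',at_z(ci,np.array([(284,93),(401.5,170.5),(331,263)])/1.5,.100).round(4))
for v in V: print(togo([*v[:2],.20]))
```

```text
[[ 0.4812 -0.2503  0.106 ]
 [ 0.5085 -0.3267  0.106 ]
 [ 0.4378 -0.3452  0.106 ]]
heads [[ 0.4812 -0.2502  0.1   ]
 [ 0.509  -0.327   0.1   ]
 [ 0.4377 -0.3453  0.1   ]]
(array([11.25, -5.9 ,  3.11]), None, 'yaw now 52.3')
(array([6.87, 0.93, 3.1 ]), None, 'yaw now 52.3')
(array([ 1.08, -3.53,  3.1 ]), None, 'yaw now 52.3')
```

Request:
arm_command(moves=[3.75,-1.97,0,0,3.75,-1.97,0,0,3.75,-1.96,0,0,0,0,3,0,0,0,3,0,0,0,3,0,0,0,2,0,0,0,0,0,0,0,0,0])

```text
time: 26.42
ee_pos: [0.4804, -0.2523, 0.1209]
eef_rot: [0.898, 0.441, -0.0, -0.001]
ft_force: [0.4, 0.2, 0.9]
width: 0.0563
grip_force: 0.0
```

Run:
```python
from h import *
print(togo([.4812,-.2503,.068]),pose()[0],r.read_state()['width'])
```

```text
(array([ 0.21, -0.05,  5.29]), None, 'yaw now 52.3') [ 0.48040613 -0.25232066  0.12088708] 0.056340485940087545
```

Request:
arm_command(moves=[0.2,-0.05,0,0,0,0,1.5,0,0,0,1.5,0,0,0,1.3,0,0,0,1,0,0,0,0,0,0,0,0,0])

```text
time: 27.0
ee_pos: [0.4816, -0.2518, 0.0689]
eef_rot: [0.898, 0.44, 0.0, 0.0]
ft_force: [0.0, 0.2, 1.2]
width: 0.0567
grip_force: 0.0
```

Request:
arm_command(moves=[0,0,0,0,0,0,0,0,0,0,0,0,0,0,0,0,0,0,0,0,0,0,0,0,0,0,0,0], fingers=30, squeeze=15)

```text
time: 27.58
ee_pos: [0.4813, -0.2519, 0.0685]
eef_rot: [0.898, 0.44, 0.0, 0.0]
ft_force: [-1.3, 1.0, 4.9]
width: 0.0357
grip_force: 15.0
```

Run:
```python
from h import *
s=pose()[3]; print(togo([.4812,-.2503,.068]),s['width'],s['grip_force'],s['ft_force'])
```

```text
(array([ 0.12, -0.11,  0.05]), None, 'yaw now 52.2') 0.03568069661518376 14.9609298852738 [-1.33915831  0.96105538  4.89405044]
```

Request:
arm_command(moves=[0,0,-1,0,0,0,-2.5,0,0,0,-3.5,0,0,0,-3.5,0,0,0,-3,0,0,0,-1,0,0,0,0,0], squeeze=25)

```text
time: 28.17
ee_pos: [0.4823, -0.2523, 0.2163]
eef_rot: [0.898, 0.44, 0.001, 0.002]
ft_force: [0.6, -0.3, -2.5]
width: 0.0351
grip_force: 25.0
```

Run:
```python
from h import *
s=pose()[3]; print(s['width'],s['ee_pos']); print(lane(-.0019,.08,.2),togo(lane(-.0019,.08,.20),np.radians(93.7)))
```

```text
0.035144436122826875 [ 0.48232732 -0.25233354  0.21630958]
[np.float64(0.619437912612272), np.float64(0.11482123054157764), 0.2] (array([ 37.41, -11.7 ,   1.6 ]), np.float64(-41.54044323974541), 'yaw now 52.2')
```

Request:
arm_command(moves=[2,-0.6,0,0,3,-0.95,0,0,3.5,-1.1,0,0,3.5,-1.1,0,0,3.5,-1.1,0,0,3.5,-1.1,0,0,3.5,-1.1,0,0,3.5,-1.1,0,0,3.5,-1.1,0,0,3.5,-1.1,0,0,2.6,-0.8,0,0,1.8,-0.55,0,0])

```text
time: 29.17
ee_pos: [0.6173, 0.119, 0.2106]
eef_rot: [0.897, 0.441, -0.001, -0.001]
ft_force: [-0.2, 0.5, -0.7]
width: 0.0351
grip_force: 25.0
```

Request:
arm_command(moves=[0,0,0,-4,0,0,0,-6,0,0,0,-7,0,0,0,-7,0,0,0,-7,0,0,0,-6.5,0,0,0,-4,0,0,0,0,0,0,0,0])

```text
time: 29.92
ee_pos: [0.6175, 0.1151, 0.2114]
eef_rot: [0.685, 0.729, -0.001, -0.001]
ft_force: [0.3, 0.5, -2.1]
width: 0.0352
grip_force: 25.0
```

Run:
```python
from h import *
s=pose()[3]; print(s['width'],s['ee_pos']); print(togo(lane(-.0019,.08,.0925),np.radians(93.7)))
```

```text
0.03515341441402524 [0.61750256 0.11508707 0.21141516]
(array([-0.04,  0.22, 11.89]), np.float64(-0.17740686590004426), 'yaw now 93.5')
```

Request:
arm_command(moves=[0,0.2,1,0,0,0,2.5,0,0,0,2.5,0,0,0,2.5,0,0,0,1.3,0,0,0,0.5,0,0,0,0,0,0,0,0,0,0,0,0,0])

```text
time: 30.67
ee_pos: [0.621, 0.1158, 0.1116]
eef_rot: [0.684, 0.729, 0.001, 0.001]
ft_force: [0.1, -0.4, -1.5]
width: 0.0352
grip_force: 25.0
```

Run:
```python
from h import *
for _ in range(4):
  s=pose()[3]; print(s['ee_pos'],togo(lane(-.0019,.08,.0925),np.radians(93.7)),s['joint_positions'].round(4)[:2]); r.camera('side')
a=r.camera('wrist')[:,:,::-1]; cv2.imwrite('pics/w9.png',cv2.resize(a[:,130:390],None,fx=2,fy=1.5));
```

```text
[0.62100805 0.11577914 0.11159681] (array([-0.09, -0.17,  1.91]), np.float64(-0.06035692943484824), 'yaw now 93.6') [0.2424 0.5108]
[0.62099182 0.11572257 0.11158963] (array([-0.08, -0.17,  1.91]), np.float64(-0.059113255395437096), 'yaw now 93.6') [0.2425 0.5108]
[0.62086619 0.11567317 0.11139732] (array([-0.08, -0.15,  1.89]), np.float64(-0.053290294687351136), 'yaw now 93.6') [0.2425 0.5109]
[0.62074948 0.11559505 0.11118486] (array([-0.07, -0.14,  1.87]), np.float64(-0.05181008141581704), 'yaw now 93.6') [0.2425 0.511 ]
```

View pics/w9.png

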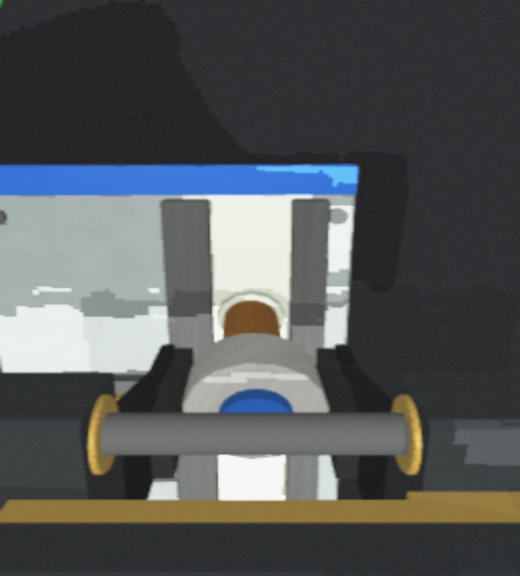

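The wrist view shows the foot at x 218-290 between the strip edges at 211 and 292. A shift of about 1.5 mm toward the guide centres it, which agrees with the pose numbers.

Request:
arm_command(moves=[0,-0.14,0,0,0,0,0.5,0,0,0,0.5,0,0,0,0.5,0,0,0,0,0,0,0,0,0,0,0,0,0])

```text
time: 31.5
ee_pos: [0.6187, 0.1154, 0.095]
eef_rot: [0.684, 0.729, -0.0, -0.0]
ft_force: [1.1, 1.1, -1.1]
width: 0.0352
grip_force: 25.0
```

Run:
```python
from h import *
s=pose()[3]; print(s['ee_pos'],togo(lane(-.0019,.08,.0925),np.radians(93.7)),s['ft_force'],s['torque'])
```

```text
[0.61870142 0.1154122  0.09499506] (array([-0.06,  0.07,  0.25]), np.float64(-0.039048546965967094), 'yaw now 93.7') [ 1.05777472  1.12138723 -1.07224429] [ 0.03266349 -0.15577883 -0.00902226]
```

Request:
arm_command(moves=[0,0.05,0.15,0,0,0,0,0,0,0,0,0])

```text
time: 31.75
ee_pos: [0.6192, 0.1154, 0.0935]
eef_rot: [0.684, 0.729, -0.0, 0.0]
ft_force: [0.3, 0.3, -1.3]
width: 0.0353
grip_force: 25.0
```

Request:
arm_command(moves=[0,0,0.1,0,0,0,0,0,0,0,0,0])

```text
time: 32.0
ee_pos: [0.6193, 0.1154, 0.0926]
eef_rot: [0.684, 0.729, 0.0, 0.0]
ft_force: [1.0, 0.3, -0.8]
width: 0.0353
grip_force: 25.0
```

Request:
arm_command(moves=[0,0,0.1,0,0,0,0,0,0,0,0,0])

```text
time: 32.25
ee_pos: [0.6195, 0.1156, 0.0925]
eef_rot: [0.684, 0.729, 0.0, 0.0]
ft_force: [-2.2, -0.5, 5.8]
width: 0.0355
grip_force: 25.0
```

Request:
arm_command(moves=[0,0,0,0,0,0,0,0,0,0,0,0,0,0,0,0,0,0,0,0,0,0,0,0,0,0,-2,0,0,0,-3,0,0,0,-3.5,0,0,0,-3.5,0,0,0,0,0], fingers=65)

```text
time: 33.17
ee_pos: [0.6218, 0.1167, 0.2191]
eef_rot: [0.684, 0.729, 0.004, 0.003]
ft_force: [0.7, 0.8, 1.6]
width: 0.0563
grip_force: 0.0
```

Run:
```python
from h import *
s=pose()[3]; print(s['ee_pos'],togo([.5085,-.3267,.20],np.radians(60)),s['width'])
ci=r.camera_info('side');im=cv2.cvtColor(r.camera('side'),cv2.COLOR_RGB2BGR)
cv2.imwrite('pics/s2.png',cv2.resize(im[100:320,120:340],(600,600),interpolation=cv2.INTER_CUBIC))
```

```text
[0.62180909 0.11674246 0.21909272] (array([-43.53, -14.16,   1.71]), np.float64(33.66318064344396), 'yaw now 93.7') 0.05628302345365254
```

View pics/s2.png

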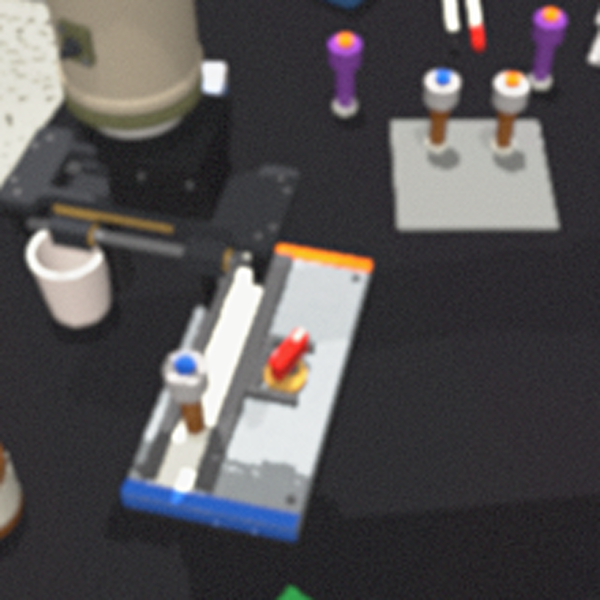

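Vial A stands in the lane at the blue end. Next is vial B.

Request:
arm_command(moves=[-3.9,-1.28,0,0,-3.9,-1.28,0,0,-3.9,-1.28,0,0,-3.9,-1.28,0,0,-3.9,-1.28,0,0,-3.9,-1.28,0,0,-3.9,-1.28,0,0,-3.9,-1.28,0,0,-3.9,-1.28,0,0,-3.9,-1.28,0,0,-3.9,-1.28,0,0,0,0,0,0])

```text
time: 34.22
ee_pos: [0.5011, -0.3315, 0.2097]
eef_rot: [0.688, 0.725, -0.002, -0.0]
ft_force: [-0.6, -0.9, -1.0]
width: 0.0569
grip_force: 0.0
```

Request:
arm_command(moves=[0,0,0,6.73,0,0,0,6.73,0,0,0,6.73,0,0,0,6.73,0,0,0,6.73,0,0,2,0,0,0,3,0,0,0,2,0,0,0,0,0,0,0,0,0])

```text
time: 35.05
ee_pos: [0.5053, -0.3211, 0.1405]
eef_rot: [0.866, 0.5, -0.001, -0.001]
ft_force: [0.3, 0.3, 1.3]
width: 0.0564
grip_force: 0.0
```

Run:
```python
from h import *
s=pose()[3]; print(s['ee_pos'],togo([.5085,-.3267,.0685],np.radians(60)),s['width'])
```

```text
[ 0.50534194 -0.32114934  0.1404601 ] (array([-0.32,  0.57,  7.19]), np.float64(0.01427226622846533), 'yaw now 60.0') 0.056433286562941255
```

Request:
arm_command(moves=[-0.3,0.55,0,0,0,0,1,0,0,0,1,0,0,0,0,0,0,0,0,0])

```text
time: 35.47
ee_pos: [0.5089, -0.3268, 0.1208]
eef_rot: [0.866, 0.5, -0.0, -0.001]
ft_force: [-0.2, 0.8, -1.1]
width: 0.0567
grip_force: 0.0
```

Run:
```python
from h import *
s=pose()[3]; print(s['ee_pos'],togo([.5085,-.3267,.0685],np.radians(60)),s['width'])
```

```text
[ 0.50893141 -0.32678324  0.12084508] (array([-0.01, -0.03,  5.23]), np.float64(0.015103301639810432), 'yaw now 60.0') 0.056660452059027755
```

Request:
arm_command(moves=[0,0,1.5,0,0,0,1.5,0,0,0,1.3,0,0,0,0.95,0,0,0,0,0,0,0,0,0])

```text
time: 35.97
ee_pos: [0.5092, -0.327, 0.0689]
eef_rot: [0.866, 0.5, -0.0, -0.0]
ft_force: [0.0, -0.1, 0.9]
width: 0.0565
grip_force: 0.0
```

Request:
arm_command(moves=[0,0,0,0,0,0,0,0,0,0,0,0,0,0,0,0,0,0,0,0,0,0,0,0,0,0,0,0], fingers=30, squeeze=15)

```text
time: 36.55
ee_pos: [0.5095, -0.3272, 0.0695]
eef_rot: [0.866, 0.5, 0.0, 0.0]
ft_force: [-1.0, 0.6, 4.2]
width: 0.0357
grip_force: 15.0
```

Request:
arm_command(moves=[0,0,-1,0,0,0,-2.5,0,0,0,-3.5,0,0,0,-3.5,0,0,0,-3,0,0,0,-1,0,0,0,0,0], squeeze=25)

```text
time: 37.13
ee_pos: [0.5106, -0.3276, 0.2176]
eef_rot: [0.866, 0.5, 0.001, 0.002]
ft_force: [0.2, 0.1, -1.1]
width: 0.0353
grip_force: 25.0
```

Run:
```python
from h import *
s=pose()[3]; print(s['width'],s['ee_pos']); print(togo(lane(-.0015,.0,.20),np.radians(93.7)))
```

```text
0.03533330134000323 [ 0.51062838 -0.32762443  0.21756791]
(array([37.11, -8.25,  1.7 ]), np.float64(-33.68861724035054), 'yaw now 60.0')
```

Request:
arm_command(moves=[2,-0.45,0,0,3,-0.67,0,0,3.4,-0.75,0,0,3.4,-0.75,0,0,3.4,-0.75,0,0,3.4,-0.75,0,0,3.4,-0.75,0,0,3.4,-0.75,0,0,3.4,-0.75,0,0,3.4,-0.75,0,0,2.9,-0.65,0,0,2,-0.45,0,0])

```text
time: 38.13
ee_pos: [0.6229, 0.0391, 0.2119]
eef_rot: [0.865, 0.501, -0.001, -0.001]
ft_force: [1.3, 0.3, -1.7]
width: 0.0356
grip_force: 25.0
```

Request:
arm_command(moves=[0,0,0,-4,0,0,0,-6,0,0,0,-6.8,0,0,0,-6.9,0,0,0,-6,0,0,0,-4,0,0,0,0,0,0,0,0])

```text
time: 38.8
ee_pos: [0.623, 0.0352, 0.2125]
eef_rot: [0.685, 0.729, -0.001, -0.001]
ft_force: [-0.9, -0.3, -1.5]
width: 0.0352
grip_force: 25.0
```

Run:
```python
from h import *
s=pose()[3]; print(s['width'],s['ee_pos']); print(togo(lane(-.0015,.0,.0935),np.radians(93.7)))
```

```text
0.03524072614783758 [0.622975   0.03517311 0.21248186]
(array([-0.03,  0.2 , 11.9 ]), np.float64(-0.12838414504644977), 'yaw now 93.6')
```

Request:
arm_command(moves=[0,0.05,1,0,0,0,2.5,0,0,0,2.5,0,0,0,2.5,0,0,0,1.3,0,0,0,0.5,0,0,0,0,0,0,0,0,0,0,0,0,0,0,0,0,0])

```text
time: 39.63
ee_pos: [0.6249, 0.0355, 0.1125]
eef_rot: [0.684, 0.73, 0.001, 0.001]
ft_force: [0.1, -0.4, -1.4]
width: 0.0354
grip_force: 25.0
```

Run:
```python
from h import *
s=pose()[3]; print(s['ee_pos'],togo(lane(-.0015,.0,.0935),np.radians(93.7)),s['ft_force'])
```

```text
[0.62493374 0.03553058 0.11250525] (array([-0.05, -0.02,  1.9 ]), np.float64(-0.0043158841405910465), 'yaw now 93.7') [ 0.08446834 -0.37952121 -1.44094714]
```

Request:
arm_command(moves=[0,0,0.5,0,0,0,0.5,0,0,0,0.5,0,0,0,0.15,0,0,0,0,0,0,0,0,0,0,0,0,0])

```text
time: 40.22
ee_pos: [0.6241, 0.0354, 0.0946]
eef_rot: [0.684, 0.73, 0.0, 0.0]
ft_force: [0.1, 0.2, -1.4]
width: 0.0352
grip_force: 25.0
```

Run:
```python
from h import *
s=pose()[3]; print(s['ee_pos'],togo(lane(-.0015,.0,.0935),np.radians(93.7)),s['ft_force'])
```

```text
[0.62414418 0.03537637 0.09455619] (array([-0.04,  0.06,  0.11]), np.float64(0.009067015693161868), 'yaw now 93.7') [ 0.13727457  0.1962844  -1.3809732 ]
```

Request:
arm_command(moves=[0,0.05,0.1,0,0,0,0,0,0,0,0,0])

```text
time: 40.47
ee_pos: [0.6247, 0.0355, 0.0936]
eef_rot: [0.684, 0.73, 0.0, 0.0]
ft_force: [0.1, -0.0, -1.2]
width: 0.0354
grip_force: 25.0
```

Request:
arm_command(moves=[0,0,0.1,0,0,0,0,0,0,0,0,0])

```text
time: 40.72
ee_pos: [0.6249, 0.0355, 0.0935]
eef_rot: [0.684, 0.73, 0.0, 0.0]
ft_force: [-3.0, -0.1, 6.5]
width: 0.0352
grip_force: 25.0
```

Contact, so I'll release, rise, and go for vial C.

Request:
arm_command(moves=[0,0,0,0,0,0,0,0,0,0,0,0,0,0,0,0,0,0,0,0,0,0,0,0,0,0,-2,0,0,0,-3,0,0,0,-3.5,0,0,0,-3.5,0,0,0,0,0], fingers=65)

```text
time: 41.63
ee_pos: [0.6274, 0.0364, 0.22]
eef_rot: [0.684, 0.73, 0.004, 0.003]
ft_force: [0.9, 0.4, 0.0]
width: 0.0565
grip_force: 0.0
```

Run:
```python
from h import *
s=pose()[3]; print(s['ee_pos'],togo([.4378,-.3452,.20],np.radians(52)),s['width'])
```

```text
[0.62736891 0.03636749 0.22004871] (array([-36.85, -21.41,   1.79]), np.float64(41.711566540097756), 'yaw now 93.7') 0.05646757410105309
```

Request:
arm_command(moves=[-3.35,-1.94,0,0,-3.35,-1.94,0,0,-3.35,-1.94,0,0,-3.35,-1.94,0,0,-3.35,-1.94,0,0,-3.35,-1.94,0,0,-3.35,-1.94,0,0,-3.35,-1.94,0,0,-3.35,-1.94,0,0,-3.35,-1.94,0,0,-3.35,-1.94,0,0,0,0,0,0])

```text
time: 42.63
ee_pos: [0.4302, -0.3542, 0.2119]
eef_rot: [0.688, 0.726, -0.002, 0.0]
ft_force: [-0.5, -0.9, 0.2]
width: 0.0567
grip_force: 0.0
```

Request:
arm_command(moves=[0,0,0,7,0,0,0,7,0,0,0,7,0,0,0,7,0,0,0,7,0,0,0,6.7,0,0,2,0,0,0,3,0,0,0,2,0,0,0,0,0,0,0,0,0])

```text
time: 43.55
ee_pos: [0.4352, -0.3456, 0.1422]
eef_rot: [0.899, 0.439, -0.0, -0.001]
ft_force: [0.4, -0.7, 1.1]
width: 0.0564
grip_force: 0.0
```

Run:
```python
from h import *
s=pose()[3]; print(s['ee_pos'],togo([.4378,-.3452,.0685],np.radians(52)),s['width'])
```

```text
[ 0.43523644 -0.34561893  0.14218934] (array([0.19, 0.19, 7.37]), np.float64(0.02432262399803753), 'yaw now 52.0') 0.05643797351364213
```

Request:
arm_command(moves=[0.19,0.19,0,0,0,0,1,0,0,0,1,0,0,0,0,0,0,0,0,0])

```text
time: 43.97
ee_pos: [0.4378, -0.3456, 0.122]
eef_rot: [0.899, 0.438, -0.0, -0.001]
ft_force: [-0.4, -0.1, 0.3]
width: 0.0566
grip_force: 0.0
```

Run:
```python
from h import *
s=pose()[3]; print(s['ee_pos'],togo([.4378,-.3452,.0685],np.radians(52)),s['width'])
```

```text
[ 0.43775156 -0.34559691  0.12195317] (array([ 0.03, -0.01,  5.35]), np.float64(0.005327867620758539), 'yaw now 52.0') 0.056604924986379396
```

Request:
arm_command(moves=[0,0,1.5,0,0,0,1.5,0,0,0,1.3,0,0,0,1.05,0,0,0,0,0,0,0,0,0])

```text
time: 44.47
ee_pos: [0.438, -0.3456, 0.0688]
eef_rot: [0.899, 0.438, -0.0, -0.0]
ft_force: [0.5, -0.5, -0.6]
width: 0.0565
grip_force: 0.0
```

Request:
arm_command(moves=[0,0,0,0,0,0,0,0,0,0,0,0,0,0,0,0,0,0,0,0,0,0,0,0,0,0,0,0], fingers=30, squeeze=15)

```text
time: 45.05
ee_pos: [0.4383, -0.3459, 0.0695]
eef_rot: [0.899, 0.438, 0.0, 0.0]
ft_force: [0.2, 1.2, 4.4]
width: 0.0352
grip_force: 15.0
```

Request:
arm_command(moves=[0,0,-1,0,0,0,-2.5,0,0,0,-3.5,0,0,0,-3.5,0,0,0,-3,0,0,0,-1,0,0,0,0,0], squeeze=25)

```text
time: 45.63
ee_pos: [0.4393, -0.3465, 0.2174]
eef_rot: [0.899, 0.438, 0.001, 0.002]
ft_force: [0.6, -0.3, -1.5]
width: 0.0355
grip_force: 25.0
```

Run:
```python
from h import *
s=pose()[3]; print(s['width'],s['ee_pos']); print(togo(lane(-.0011,-.08,.20),np.radians(93.7)))
```

```text
0.03545781519914933 [ 0.43932017 -0.34651681  0.21737502]
(array([35.52, -3.55,  1.71]), np.float64(-41.691876935552976), 'yaw now 52.0')
```

Request:
arm_command(moves=[2,-0.3,0,0,3,-0.3,0,0,3.2,-0.3,0,0,3.2,-0.3,0,0,3.2,-0.3,0,0,3.2,-0.3,0,0,3.2,-0.3,0,0,3.2,-0.3,0,0,3.2,-0.3,0,0,3.2,-0.3,0,0,2.9,-0.3,0,0,2,-0.25,0,0])

```text
time: 46.63
ee_pos: [0.6288, -0.0408, 0.2117]
eef_rot: [0.898, 0.44, -0.001, -0.001]
ft_force: [-0.4, -0.2, -1.0]
width: 0.0356
grip_force: 25.0
```

Request:
arm_command(moves=[0,0,0,-4,0,0,0,-6,0,0,0,-7,0,0,0,-7,0,0,0,-7,0,0,0,-6.7,0,0,0,-4,0,0,0,0,0,0,0,0])

```text
time: 47.38
ee_pos: [0.628, -0.0442, 0.2124]
eef_rot: [0.685, 0.729, -0.001, -0.001]
ft_force: [0.5, 0.1, -2.4]
width: 0.0351
grip_force: 25.0
```

Run:
```python
from h import *
s=pose()[3]; print(s['width'],s['ee_pos']); print(togo(lane(-.0011,-.08,.0935),np.radians(93.7)))
```

```text
0.03507501672456215 [ 0.62803084 -0.04419389  0.21242631]
(array([-0.08,  0.23, 11.89]), np.float64(-0.12607169159567774), 'yaw now 93.6')
```

Request:
arm_command(moves=[-0.05,0.08,1,0,0,0,2.5,0,0,0,2.5,0,0,0,2.5,0,0,0,1.3,0,0,0,0.5,0,0,0,0,0,0,0,0,0,0,0,0,0,0,0,0,0])

```text
time: 48.22
ee_pos: [0.6303, -0.0446, 0.1125]
eef_rot: [0.684, 0.73, 0.001, 0.001]
ft_force: [0.3, -0.7, -1.1]
width: 0.0351
grip_force: 25.0
```

Run:
```python
from h import *
s=pose()[3]; print(s['ee_pos'],togo(lane(-.0011,-.08,.0935),np.radians(93.7)),s['ft_force'])
```

```text
[ 0.63033188 -0.04456172  0.112471  ] (array([-0.02, -0.03,  1.9 ]), np.float64(-0.0034327515661863174), 'yaw now 93.7') [ 0.26290952 -0.68896676 -1.0928894 ]
```

Request:
arm_command(moves=[0,0,0.5,0,0,0,0.5,0,0,0,0.5,0,0,0,0.15,0,0,0,0,0,0,0,0,0,0,0,0,0])

```text
time: 48.8
ee_pos: [0.6296, -0.0446, 0.0946]
eef_rot: [0.684, 0.73, 0.0, 0.0]
ft_force: [0.5, 0.2, -2.3]
width: 0.035
grip_force: 25.0
```

Request:
arm_command(moves=[0,0.05,0.1,0,0,0,0,0,0,0,0,0])

```text
time: 49.05
ee_pos: [0.6301, -0.0446, 0.0936]
eef_rot: [0.684, 0.73, 0.0, 0.0]
ft_force: [0.9, 0.0, -0.5]
width: 0.0354
grip_force: 25.0
```

Request:
arm_command(moves=[0,0,0.1,0,0,0,0,0,0,0,0,0])

```text
time: 49.3
ee_pos: [0.6304, -0.0446, 0.0935]
eef_rot: [0.684, 0.73, 0.0, 0.0]
ft_force: [-1.7, 0.3, 5.9]
width: 0.0354
grip_force: 25.0
```

Contact, so I'll release, rise, and swing back (-x) to view the whole lane.

Request:
arm_command(moves=[0,0,0,0,0,0,0,0,0,0,0,0,0,0,0,0,0,0,0,0,0,0,0,0,0,0,-2,0,0,0,-3,0,0,0,-3.5,0,0,0,-4,0,0,0,-4,0], fingers=65)

```text
time: 50.22
ee_pos: [0.6295, -0.0446, 0.2591]
eef_rot: [0.684, 0.73, -0.0, -0.0]
ft_force: [0.6, -0.0, 0.3]
width: 0.0565
grip_force: 0.0
```

Request:
arm_command(moves=[-4,0,0,0,-4,0,0,0,-3.5,0,0,0,0,0,0,0,0,0,0,0])

```text
time: 50.63
ee_pos: [0.6371, -0.1624, 0.2569]
eef_rot: [0.686, 0.728, -0.0, -0.0]
ft_force: [-0.2, 1.5, 0.0]
width: 0.0569
grip_force: 0.0
```

Run:
```python
from h import *
print(pose()[0],r.read_state()['time'])
ci=r.camera_info('wrist');a=r.camera('wrist')[:,:,::-1];c=r.camera('top')[:,:,::-1];b=r.camera('side')[:,:,::-1]
cv2.imwrite('pics/raw.png',a);cv2.imwrite('pics/top9.png',c)
o=np.zeros((600,780,3),np.uint8); o[:,:380]=cv2.resize(a[0:290,120:304],(380,600)); o[:320,385:780]=cv2.resize(b[90:330,90:390],(395,320)); o[325:595,385:780]=cv2.resize(c[120:290,50:300],(395,270))
cv2.imwrite('pics/f1.png',o);print(ci)
```

```text
[ 0.63707491 -0.16235134  0.25690888] 50.6333
{'fx': 309.53470803671826, 'fy': 309.53470803671826, 'cx': 256.9600248148072, 'cy': 194.7604940765669, 'origin': array([ 0.6321887 , -0.0799193 ,  0.41891405]), 'attitude': array([-0.15129406, -0.00431167,  0.02936961,  0.98804299])}
```

View pics/f1.png

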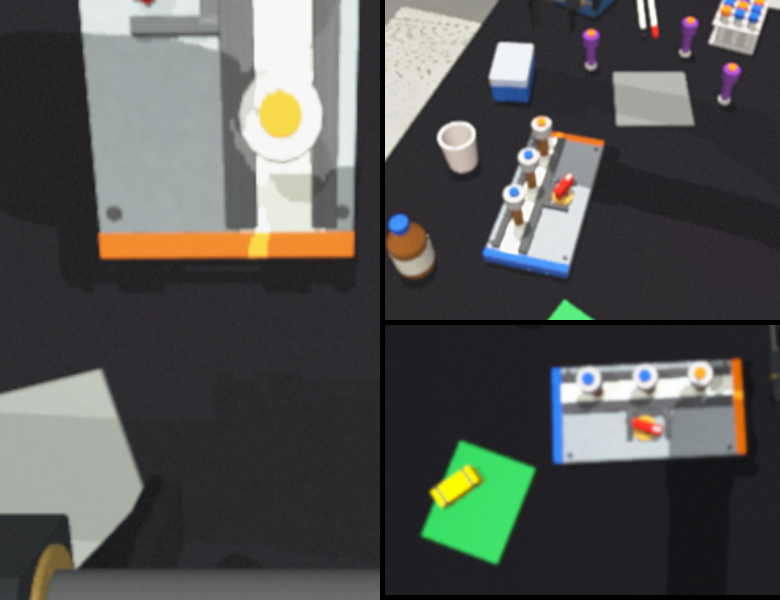

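All three vials stand in the lane, but the gauge was knocked to the mat's edge (its end is at (430,490), past the mat's edge). I'll go and re-place it.

Run:
```python
from h import *
ci=r.camera_info('top'); U=lambda X,Y:(50+(X-385)*250/395,120+(Y-325)*170/270)
print(at_z(ci,[U(455,486)],.034),at_z(ci,[U(434,497),U(477,475)],.034),'mat',at_z(ci,[U(459,441),U(535,467),U(498,563),U(422,536)],.004))
print(pose()[0],np.degrees(pose()[1]))
```

```text
[[0.46475939 0.32897163 0.034     ]] [[0.44737944 0.36021919 0.034     ]
 [0.48224528 0.29602905 0.034     ]] mat [[0.53873677 0.33801666 0.004     ]
 [0.49889556 0.21433991 0.004     ]
 [0.34752657 0.265097   0.004     ]
 [0.38760762 0.38678914 0.004     ]]
[ 0.63757677 -0.15767275  0.25760648] 93.81915095779185
```

Request:
arm_command(moves=[3.7,-0.88,0,0,3.7,-0.88,0,0,3.7,-0.88,0,0,3.7,-0.88,0,0,3.7,-0.88,0,0,3.7,-0.88,0,0,3.7,-0.88,0,0,3.7,-0.88,0,0,3.7,-0.88,0,0,3.7,-0.88,0,0,3.7,-0.88,0,0,0,0,0,0])

```text
time: 51.78
ee_pos: [0.5093, 0.2504, 0.2584]
eef_rot: [0.679, 0.734, 0.001, -0.001]
ft_force: [-0.6, -0.1, 1.3]
width: 0.0568
grip_force: 0.0
```

Request:
arm_command(moves=[0,0,0,-6.2,0,0,0,-6.2,0,0,0,-6.2,0,0,0,-6.2,0,0,3,0,0,0,3,0,0,0,3,0,0,0,0,0,0,0,0,0])

```text
time: 52.53
ee_pos: [0.5134, 0.241, 0.1673]
eef_rot: [0.51, 0.86, -0.001, -0.001]
ft_force: [-0.3, 0.3, 0.7]
width: 0.0565
grip_force: 0.0
```

Run:
```python
from h import *
p,yx,q,s=pose();print(p,np.degrees(yx)); a=r.camera('wrist')
hsv=cv2.cvtColor(a,cv2.COLOR_RGB2HSV)
m=cv2.inRange(hsv,(22,120,90),(34,255,255)); n,l,st,c=cv2.connectedComponentsWithStats(m); print(st,c)
cs,_=cv2.findContours(cv2.morphologyEx(m,cv2.MORPH_CLOSE,np.ones((9,9))),cv2.RETR_EXTERNAL,cv2.CHAIN_APPROX_NONE)
k=max(cs,key=cv2.contourArea); rect=cv2.minAreaRect(k); B=cv2.boxPoints(rect); print(rect)
ci=r.camera_info('wrist'); W=at_z(ci,B,.034); print(W.round(4),[np.linalg.norm(W[i]-W[i-1]).round(4) for i in range(4)],W.mean(0))
cv2.imwrite('pics/g.png',a[:300,60:460,::-1])
```

```text
[0.51339774 0.24096667 0.16731399] 118.6179940136653
[[     0      0    512    384 193830]
 [   239     28     36     16    397]
 [   242     44     40     58   1796]
 [   250    101     33     15    333]
 [   135    271      7     22     57]
 [   373    271      7     44    125]
 [   138    294      1      2      2]
 [   380    295      1      2      2]
 [   134    296      7     19     61]
 [   373    296      1      1      1]
 [   389    328      1      1      1]
 [   331    334      1      1      1]
 [   244    337      1      1      1]
 [   500    343      1      1      1]] [[255.41504927 192.93311665]
 [256.89924433  35.71032746]
 [261.39420935  72.30957684]
 [266.26126126 108.07507508]
 [137.77192982 281.73684211]
 [376.376      293.264     ]
 [138.         294.5       ]
 [380.         295.5       ]
 [136.95081967 305.52459016]
 [373.         296.        ]
 [389.         328.        ]
 [331.         334.        ]
 [244.         337.        ]
 [500.         343.        ]]
((262.10394287109375, 71.35941314697266), (84.30683135986328, 35.50281524658203), 81.46923065185547)
[[0.435  0.3537 0.034 ]
 [0.4597 0.3718 0.034 ]
 [0.5039 0.3171 0.034 ]
 [0.4775 0.2974 0.034 ]] [np.float64(0.0706), np.float64(0.0305), np.float64(0.0703), np.float64(0.0329)] [0.46903478 0.33497805 0.034     ]
```

View pics/g.png

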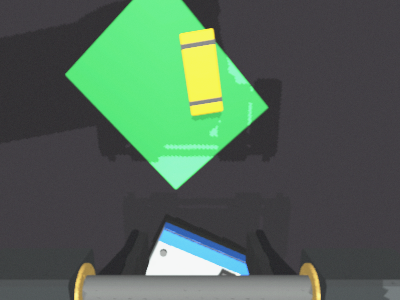

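The knocked gauge overhangs the mat's right corner at (0.469, 0.335), yaw 127°. I'll pick it up and return it.

Run:
```python
from h import *
print(togo([.4690,.3350,.019],np.radians(127.1)))
```

```text
(array([10.38,  0.48, 14.99]), np.float64(-8.508336395938947), 'yaw now 118.6')
```

Request:
arm_command(moves=[3.5,0.2,0,0,3.5,0.2,0,0,3.4,0.1,0,0,0,0,0,-4.25,0,0,0,-4.25,0,0,3.5,0,0,0,3,0,0,0,3,0,0,0,2,0,0,0,0,0,0,0,0,0])

```text
time: 53.5
ee_pos: [0.4698, 0.3352, 0.0542]
eef_rot: [0.446, 0.895, 0.001, 0.0]
ft_force: [-0.3, 0.9, 0.6]
width: 0.0565
grip_force: 0.0
```

Run:
```python
from h import *
print(togo([.4690,.3350,.019],np.radians(127.1)),r.read_state()['width'])
```

```text
(array([ 0.04, -0.08,  3.52]), np.float64(-0.07775028578597153), 'yaw now 127.0') 0.05646242077691711
```

Request:
arm_command(moves=[0,0,1.5,0,0,0,1.5,0,0,0,0.5,0,0,0,0,0])

```text
time: 53.83
ee_pos: [0.4689, 0.3338, 0.0166]
eef_rot: [0.446, 0.895, -0.001, -0.0]
ft_force: [-0.4, 0.2, -0.1]
width: 0.0566
grip_force: 0.0
```

Request:
arm_command(moves=[0,0,0,0,0,0,0,0,0,0,0,0,0,0,0,0,0,0,0,0,0,0,0,0,0,0,0,0,0,0,0,0], fingers=0, squeeze=20)

```text
time: 54.5
ee_pos: [0.4693, 0.3343, 0.0178]
eef_rot: [0.446, 0.895, -0.0, 0.0]
ft_force: [-1.4, -1.8, 4.9]
width: 0.0301
grip_force: 20.0
```

Request:
arm_command(moves=[0,0,-2,0,0,0,-2,0,0,0,0,0])

```text
time: 54.75
ee_pos: [0.4706, 0.3358, 0.0606]
eef_rot: [0.446, 0.895, 0.002, 0.001]
ft_force: [0.9, 1.5, -1.0]
width: 0.0298
grip_force: 20.0
```

Run:
```python
from h import *
print(togo([.4430,.3010,.019],np.radians(127.1)),r.read_state()['width'])
```

```text
(array([-1.12, -4.31,  4.14]), np.float64(-0.08176312206268561), 'yaw now 127.0') 0.029779338990003408
```

Request:
arm_command(moves=[-0.55,-2.15,0,0,-0.55,-2.15,0,0,0,0,0,0,0,0,1.5,0,0,0,1.5,0,0,0,0.6,0,0,0,0,0,0,0,0,0])

```text
time: 55.42
ee_pos: [0.441, 0.3001, 0.0206]
eef_rot: [0.446, 0.895, -0.0, -0.001]
ft_force: [-0.1, 1.0, -1.3]
width: 0.0299
grip_force: 20.0
```

Request:
arm_command(moves=[0,0,0.25,0,0,0,0,0,0,0,0,0])

```text
time: 55.67
ee_pos: [0.4416, 0.2998, 0.0191]
eef_rot: [0.446, 0.895, 0.0, 0.0]
ft_force: [1.0, 0.3, -1.6]
width: 0.0299
grip_force: 20.0
```

Request:
arm_command(moves=[0,0,0.15,0,0,0,0,0,0,0,0,0])

```text
time: 55.92
ee_pos: [0.4418, 0.2998, 0.0178]
eef_rot: [0.446, 0.895, 0.0, 0.0]
ft_force: [0.8, 0.5, -0.3]
width: 0.0291
grip_force: 20.0
```

Request:
arm_command(moves=[0,0,0,0,0,0,0,0,0,0,0,0,0,0,0,0,0,0,-2,0,0,0,-4,0,0,0,-4,0,0,0,-4,0,-4,0,-3,0,-4,0,0,0,-4,0,0,0,0,0,0,0], fingers=65)

```text
time: 56.92
ee_pos: [0.515, 0.2009, 0.1823]
eef_rot: [0.451, 0.893, -0.001, 0.001]
ft_force: [1.0, -1.9, -0.1]
width: 0.0565
grip_force: 0.0
```

Run:
```python
from h import *
s=pose()[3];print(s['ee_pos'],s['time'],s['width'])
c=r.camera('top')[:,:,::-1];b=r.camera('side')[:,:,::-1];w=r.camera('wrist')[:,:,::-1]
o=np.zeros((600,780,3),np.uint8); o[:360,:480]=cv2.resize(w,(480,360)); o[360:600,:345]=cv2.resize(c[120:290,50:300],(345,235+5)); o[:300,485:780]=cv2.resize(b[90:384,90:390],(295,300));o[305:600,485:780]=cv2.resize(b[160:310,150:300],(295,295))
cv2.imwrite('pics/f2.png',o)
```

```text
[0.51498245 0.20086351 0.18233022] 56.9167 0.05649923917989063
```

View pics/f2.png

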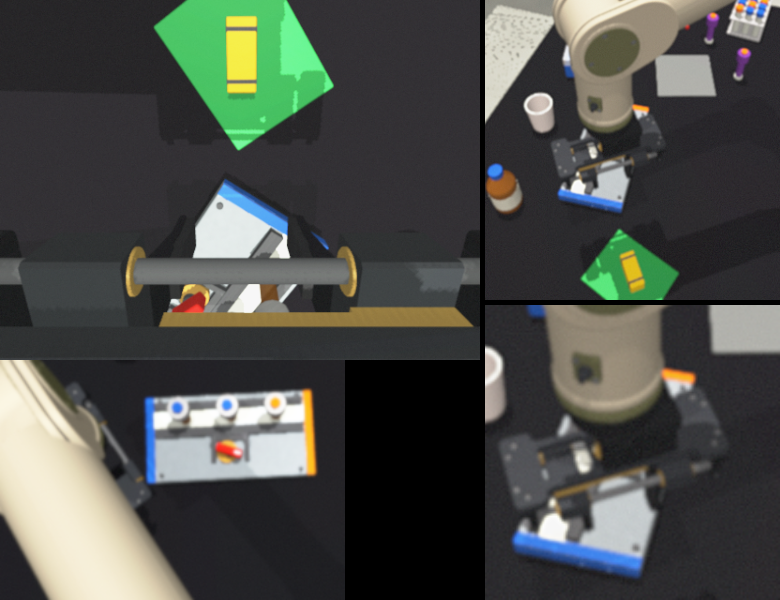

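The gauge lies fully on the mat, all three vials stand in the lane, the bolt is unchanged, and the robot is clear of everything. Handing in.

```bash
python3 -c "
from bench import r
print(r.close_job())"
```

```text
the job is handed in; nothing more can be done
None
```

The job is handed in: the gap is set at about 31.5 mm (1.5 mm of play, measured by camera) and proved by sliding the gauge to the orange end, the gauge is back on its mat (re-placed after being knocked aside mid-run), and all three vials stand in the lane.

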